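# Pack the sampler carriage for transport

## Task

The sampler module is going out for repair, so block its carriage for the journey: drop horseshoe packers from the kit over the lead screw, against the carriage, until the gap left at the end block is small enough for the red wedge to jam in it. Then push the wedge down between the last packer and the end block, sloping face to the end block, until you feel it bite firmly, and finish while still holding it pressed down, so that a colleague can tape the stack. Do not shift the parked carriage, leave spare packers in the kit, and leave the tape, bottle and screwdriver alone.

Things in the scene. Friction and masses are not known exactly. Their poses are not given: they have to be found in the camera images.
- module: the sampler module, fixed: aluminium base plate 110 x 470 x 12 mm, two rails 10 mm high along it (inner faces 38 mm either side of the middle line), a 10 mm lead screw on the middle line, its axis 25 mm above the plate. Origin: on the bench, middle line, 160 mm from the end block's inner face; +y runs along the screw from the end block to the carriage, z up
- end_block: the bare aluminium bearing block at the -y end of the module, 64 mm wide (x), 30 mm thick (y), 60 mm high on the base plate; fixed. Origin: at the foot of its inner face (the face towards the carriage), on the middle line, on top of the base plate (12 mm above the bench). Its axes are the module's: +y points across the gap to the carriage, z up. Its top is at z = 60 mm
- carriage: the sampler carriage: dark anodised block 64 mm wide (x), 150 mm long (y), 60 mm high like the end block; from 75 mm behind its front face a white housing 40 mm high, at 118 mm a column with a probe arm reaching 150 mm to +x, 140 to 170 mm above the plate. Origin: foot of its front face (towards the end block), middle line, on the base plate; axes as the module's
- gap (a joint): position of the carriage along the screw = width of the empty gap between end block and carriage, in m; starts between 0.016 and 0.030. The screw holds the carriage: it gives way only to about 70 N
- kit: the packing kit: black foam block in a grey tray, 98 mm (x) by 238 mm (y) by 45 mm high, fixed to the bench. Five slots in a row along y, at y = -90, -45, 0, +45 mm (one packer in each) and +90 mm (the wedge); slot floors 10 mm above the bench. Origin: middle of the underside on the bench; z up
- packer1: blue plastic horseshoe packer no. 1, all alike: plate 34 mm wide (x), 8 mm thick (y), 92 mm high with rounded top corners (8 mm radius), 25 g; from the foot an open slot 14 mm wide and 38 mm high that straddles the lead screw. Stands upright in its kit slot at the start, 57 mm of it showing above the foam. Origin: middle of the foot; z up
- packer2: blue plastic horseshoe packer no. 2, all alike: plate 34 mm wide (x), 8 mm thick (y), 92 mm high with rounded top corners (8 mm radius), 25 g; from the foot an open slot 14 mm wide and 38 mm high that straddles the lead screw. Stands upright in its kit slot at the start, 57 mm of it showing above the foam. Origin: middle of the foot; z up
- packer3: blue plastic horseshoe packer no. 3, all alike: plate 34 mm wide (x), 8 mm thick (y), 92 mm high with rounded top corners (8 mm radius), 25 g; from the foot an open slot 14 mm wide and 38 mm high that straddles the lead screw. Stands upright in its kit slot at the start, 57 mm of it showing above the foam. Origin: middle of the foot; z up
- packer4: blue plastic horseshoe packer no. 4, all alike: plate 34 mm wide (x), 8 mm thick (y), 92 mm high with rounded top corners (8 mm radius), 25 g; from the foot an open slot 14 mm wide and 38 mm high that straddles the lead screw. Stands upright in its kit slot at the start, 57 mm of it showing above the foam. Origin: middle of the foot; z up
- wedge: red wedge, 46 mm wide (x), 105 mm high, 60 g: taper 60 mm long, 4 mm thick at the tip, 1 mm more per 5 mm up; an open slot 14 mm wide, 36 mm high in the tip straddles the screw. Stands tip down in the kit. Origin: mid tip, on the flat face (y = 0); sloping face looks to -y; z up. It jams in gaps of 5 to 14 mm; in a wider one its head lands loose on the end block
- wedge_head (a point): middle of the flat top of the wedge's grip head; the head is 46 mm wide (x), 22 mm thick (y, from the flat face at y = 0 to y = -22 mm), 45 mm high, right above the taper
- tape: roll of white tape lying flat, 90 mm across, 19 mm high; to be left alone
- bottle: white bottle, 62 mm across, 130 mm tall; to be left alone
- driver: screwdriver with green handle, 170 mm long, lying; to be left alone
Things that resemble listed ones, but are neither listed nor needed, are in the scene too. Leave any green or pink look-alike of the packer1 alone.

How it is judged:
By the outcome, as a careful person would: the job done as asked, in the order asked, and still so for the second after the job is handed in, while the arm keeps its last pose, push and grip.
It also fails if it takes over 72 s, if anything falls off the work surface, if the arm or the gripper's body presses on something with over 40 N, if the wrist force passes 120 N, or if a joint passes its speed limit or range.

## Robot

A 6-joint arm with a two-finger parallel gripper is mounted at the origin on the work surface. World frame = base frame: x ahead of the robot, y to its left, z up, the work surface at z = 0. Lengths are in m, angles in rad, forces in N, time in s.
With the tool pointing down it reaches from about 0.35 to 0.85 m from the base axis. Payload 8.1 kg.
Tool frame: the origin (TCP) lies midway between the tips of the shut fingers; the grasp point (between the pads) lies 19 mm behind it (robot.tcp_to_grasp is the distance from the TCP to the grasp point, in m); z points along the fingers, y is the direction in which the jaws open and shut (so a half turn about z gives the same grasp; the last joint's range is limited). The gripper opens to 93 mm and grips with 3 to 60 N. Pads are 15 mm wide; open, the fingers measure 128 mm over their backs; the gripper's body (75 mm by 188 mm) begins 65 mm behind the grasp point.
Start: joints at [-1.293, 0.13, 1.488, -0, 1.523, -0.085], TCP at [0.213, -0.561, 0.219] pointing down, gripper open.
Joint ranges: [-2.96, 2.96], [-0.89, 2.26], [0.02, 2.5], [-1.34, 4.48], [0, 2.73], [-2.66, 2.66]. Speed limits (rad/s): [2.39, 2.39, 2.79, 3.14, 3.14, 3.14].

## Interface

Orientations are given as a rotation vector (axis times angle).
In Python, from plant import robot gives the robot as it stands.
- The arm moves only by the tool send_rows, never from a script. Its argument "series" is a list of rows, each an object of numbers: "wx", "wy", "wz": the turn, a rotation vector about the world's x, y, z in rad; "dx", "dy", "dz": the shift along the world's x, y, z in cm; "fingers": the closure in counts, from 0 (fully open) to 255 (shut). In form: [{"wx": .., "wy": .., "wz": .., "dx": .., "dy": .., "dz": .., "fingers": ..}, ...]. A call has 1 to 20 rows; each row shifts and turns the pose as measured when the row begins; what a row does not reach is not made up. A row lasts 1/12 s, in which the tool goes at most 41.7 mm and 7.16 degrees, less where a joint would pass 70% of its speed; a pose out of reach is approached as far as the arm can. A call is refused whole if a number of a shift passes 4.17 or a number of a turn 0.125, either way. A call with a gripper value outside its range is refused whole. The fingers move at their own pace and stop on an object; "newtons" is the grip in N (left out, the last holds). Time passes only in rows, so rows that do not move let the fingers close. It gives the time, the measured TCP pose, the force and the opening at its end, in the units of the state.
- robot.read_state(): the state, without advancing time (a new reading comes with each control period).
- robot.read_camera(name): name is "scene" or "top" or "wrist"; returns the picture (420x560x3 uint8, red, green, blue); there is no depth.
- robot.camera_info(name): a dict with "intrinsics" (3x3 intrinsics, pixels), "extrinsics" (4x4, takes a point from world to camera coordinates); the wrist camera has in their place "tool_from_camera" (4x4, takes a point from camera to tool coordinates, whose origin is the TCP and whose axes are the flange's). Camera axes: x right, y up, looking along -z (the intrinsics and any distortion apply to the point x, -y, -z); pixel columns grow to the right and rows downward; lengths in m; the calibration is good to about 2 mm. A picture is of the moment at which its call begins: read the wrist's pose just before it. camera_info takes no time and is no camera call.
- robot.close_job(): hands the job in, once; it reports no verdict.
The state is a dict: "t": time; "q": joint angles; "dq": joint speeds; "joint_torque": joint torques, N m; "tool_pos": TCP position; "orientation": TCP orientation; "force": force on the tool from outside, world axes, zero at the start; "wrist_torque": the same for the moment, N m; "opening": finger opening in m.
Only numpy, scipy, OpenCV 4.12 (cv2) and the standard library are available. Lean on these libraries where they do the work, as an engineer would, in place of code of your own. Each camera call takes 0.05 s, during which the arm holds its last target.

## Working session

There is one attempt and no reset: what is moved stays moved. The work goes in short steps, Python scripts to look and compute and a tool call to move; the robot and the scene stay as the last step left them, time stands still between calls to the robot, and variables do not carry over. Pictures are saved under pics/ and viewed, and the job is handed in when it is done.

Besides the shell and the picture viewer there is one more tool, called as name([rows], argument=value, ...), one row to a line, values as JSON. send_rows: Moves the arm, as the interface text tells. Its arguments: {"type":"object","properties":{"series":{"type":"array","items":{"type":"object","properties":{"wx":{"type":"number"},"wy":{"type":"number"},"wz":{"type":"number"},"dx":{"type":"number"},"dy":{"type":"number"},"dz":{"type":"number"},"fingers":{"type":"number"}}}},"newtons":{"type":"number"}},"required":["series"]}

```bash
ls; mkdir -p pics
cat > h.py <<'E'
import numpy as np, cv2
from plant import robot
from scipy.spatial.transform import Rotation as R
def snap(n,f):
    im=robot.read_camera(n); cv2.imwrite('pics/'+f,im[:,:,::-1]); return im
E
python3 - <<'E'
from h import *
for n in ['scene','top','wrist']:
    print(n,robot.camera_info(n))
    s=robot.read_state()
    snap(n,f'{n}0.png')
print(s)
E
```

```text
pics
scene {'intrinsics': array([[525.79877335,   0.        , 284.53389964],
       [  0.        , 525.79877335, 210.41013478],
       [  0.        ,   0.        ,   1.        ]]), 'extrinsics': array([[-0.50276732,  0.86440868,  0.00476043,  0.35519893],
       [-0.67802762, -0.39776625,  0.61811048,  0.27901642],
       [ 0.5361936 ,  0.30753804,  0.78607683, -1.42660408],
       [ 0.        ,  0.        ,  0.        ,  1.        ]])}
top {'intrinsics': array([[422.79243116,   0.        , 273.81164936],
       [  0.        , 422.79243116, 210.4334623 ],
       [  0.        ,   0.        ,   1.        ]]), 'extrinsics': array([[-1.73854714e-03, -9.99870535e-01,  1.59965913e-02,
        -8.62961410e-02],
       [ 9.85786298e-01,  9.73737782e-04,  1.68001270e-01,
        -6.01407732e-01],
       [-1.67995097e-01,  1.60612987e-02,  9.85656980e-01,
        -8.15114721e-01],
       [ 0.00000000e+00,  0.00000000e+00,  0.00000000e+00,
         1.00000000e+00]])}
wrist {'intrinsics': array([[359.95258389,   0.        , 282.97658583],
       [  0.        , 359.95258389, 207.54526069],
      
[... 364 characters left out ...]
 0.00000000e+00,
         1.00000000e+00]])}
{'t': 0.1, 'q': array([-1.29340079e+00,  1.31084662e-01,  1.48919138e+00, -2.22669589e-05,
        1.52300806e+00, -8.54179786e-02]), 'dq': array([ 0.00084819, -0.00348497, -0.00225436, -0.00099176,  0.00141203,
       -0.00173728]), 'joint_torque': array([ 1.89248989e-03, -5.61341608e+01, -4.93094766e+01,  7.71121262e-02,
        2.91631103e-02, -1.00229001e-04]), 'tool_pos': array([ 0.21280145, -0.5604306 ,  0.21768141]), 'orientation': array([-3.08838759e+00, -5.66483784e-01,  2.89262172e-04]), 'force': array([ 0.0140761 ,  0.3327514 , -0.21718157]), 'wrist_torque': array([ 0.02092767, -0.02676373, -0.00131594]), 'opening': 0.09304654748345485}
```

View pics/scene0.png

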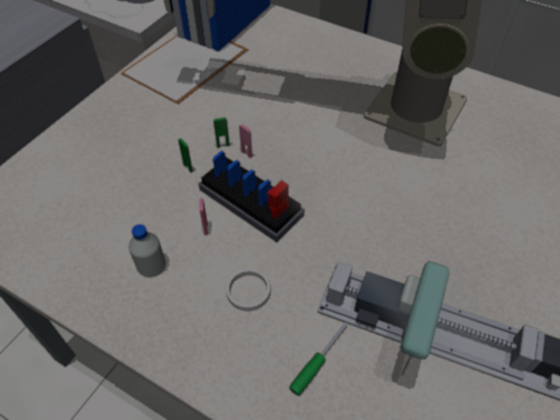

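View pics/top0.png

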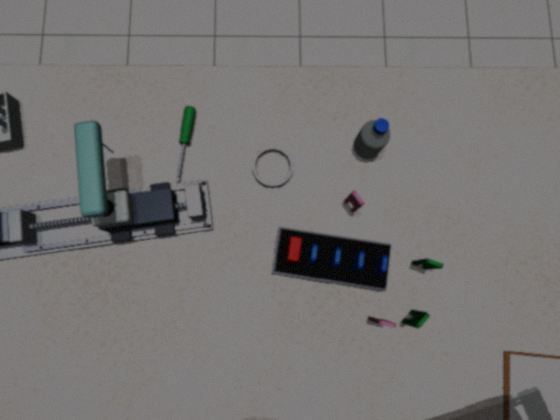

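View pics/wrist0.png

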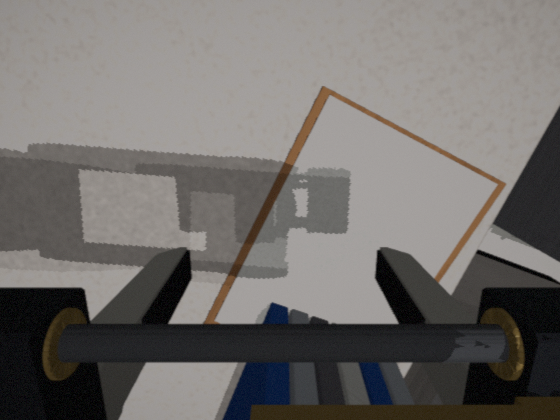

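The scene picture shows the kit at about (250,195), with four blue packers and the red wedge at (278,198), and the module's end block at about (340,282). The green and pink look-alikes stand loose at (185,155), (221,131), (246,140) and (204,216). In the top picture the kit is at (332,258) and the end block at about (195,203). I'll enlarge both.

Run:
```python
import cv2,numpy as np
t=cv2.imread('pics/top0.png'); s=cv2.imread('pics/scene0.png')
g=lambda im:np.clip((im/255.)**0.6*255,0,255).astype('uint8')
cv2.imwrite('pics/c1.png',cv2.resize(g(t[215:305,260:400]),None,fx=5.5,fy=5.5,interpolation=cv2.INTER_CUBIC))
cv2.imwrite('pics/c2.png',cv2.resize(g(t[165:265,60:220]),None,fx=5,fy=5,interpolation=cv2.INTER_CUBIC))
cv2.imwrite('pics/c3.png',cv2.resize(g(s[120:240,170:320]),None,fx=5,fy=5,interpolation=cv2.INTER_CUBIC))
cv2.imwrite('pics/c4.png',cv2.resize(g(s[250:350,310:460]),None,fx=5,fy=5,interpolation=cv2.INTER_CUBIC))
```

```text
(no output)
```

View pics/c1.png

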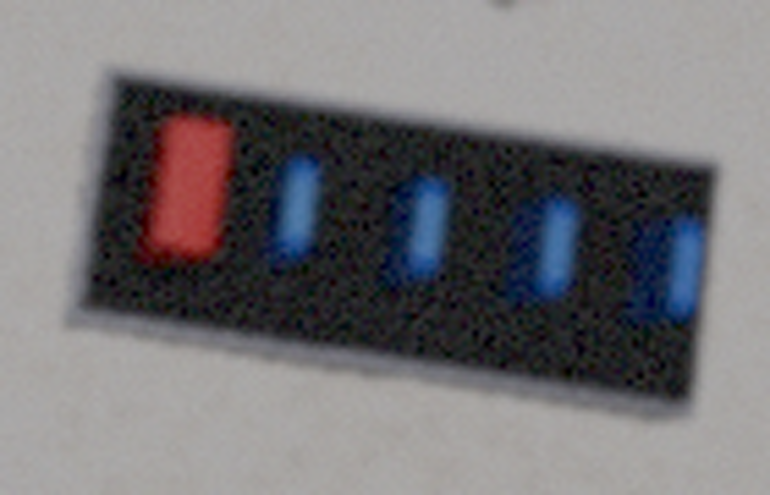

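View pics/c2.png

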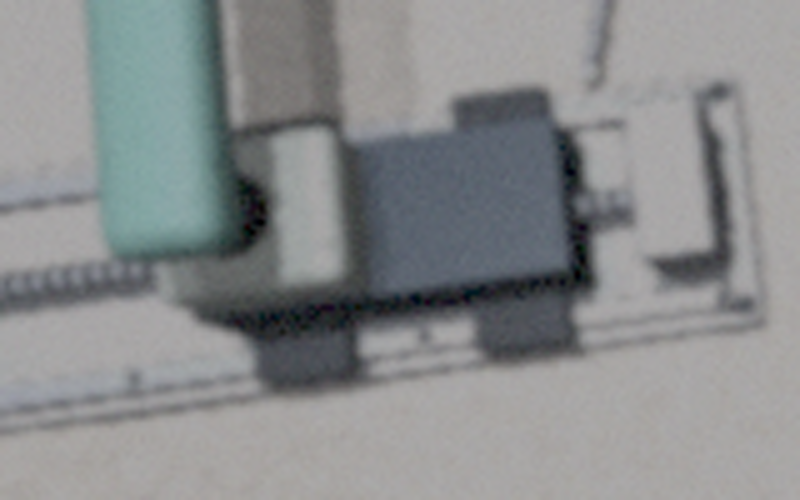

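View pics/c3.png

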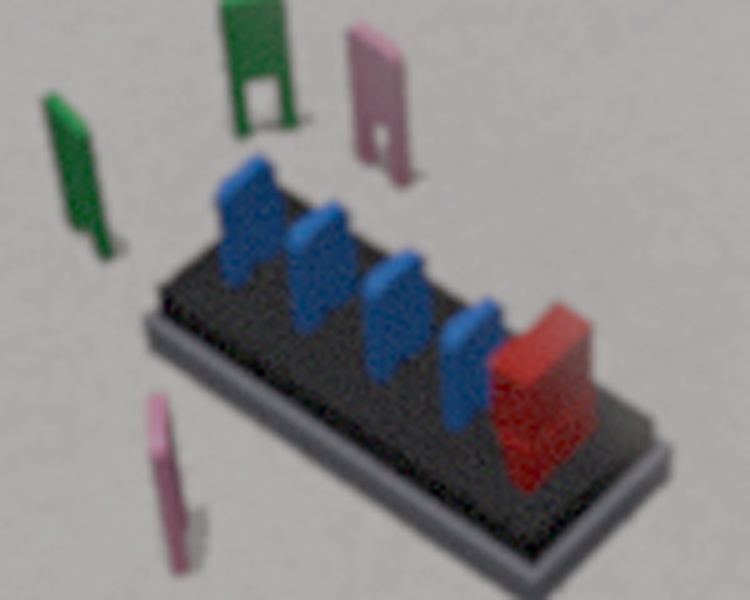

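View pics/c4.png

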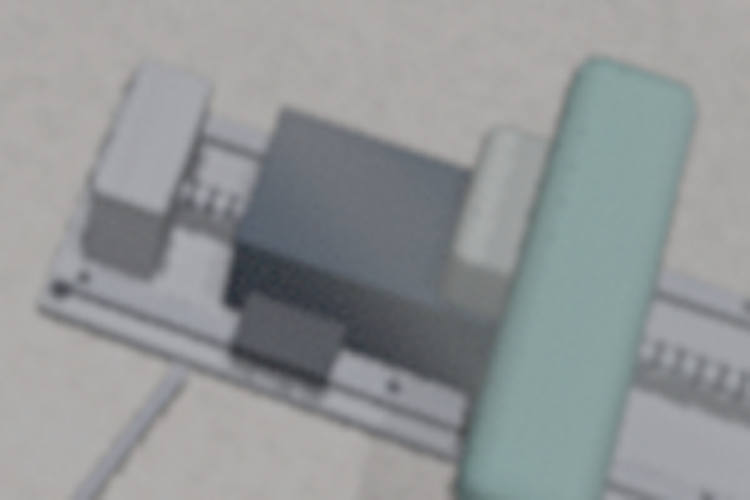

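```bash
cat >> h.py <<'E'
def camT(n,st=None):
    i=robot.camera_info(n);K=i['intrinsics']
    if n=='wrist':
        s=st or robot.read_state(); T=np.eye(4);T[:3,:3]=R.from_rotvec(s['orientation']).as_matrix();T[:3,3]=s['tool_pos']
        return K,np.linalg.inv(T@i['tool_from_camera'])
    return K,i['extrinsics']
def ray(n,uv,st=None):
    K,E=camT(n,st);uv=np.atleast_2d(uv).astype(float)
    d=np.c_[(uv[:,0]-K[0,2])/K[0,0],-(uv[:,1]-K[1,2])/K[1,1],-np.ones(len(uv))]
    Rw=E[:3,:3].T; return -Rw@E[:3,3], d@Rw.T
def onz(n,uv,z,st=None):
    c,d=ray(n,uv,st); return c+d*((z-c[2])/d[:,2])[:,None]
def proj(n,P,st=None):
    K,E=camT(n,st);p=np.atleast_2d(P)@E[:3,:3].T+E[:3,3]
    return np.c_[K[0,0]*p[:,0]/-p[:,2]+K[0,2],K[1,1]*-p[:,1]/-p[:,2]+K[1,2]]
E
python3 - <<'E'
from h import *
t=cv2.imread('pics/top0.png'); hsv=cv2.cvtColor(t,cv2.COLOR_BGR2HSV)
# bright blue = lit tops
crop=np.zeros(t.shape[:2],'uint8');crop[220:300,270:400]=255
mb=((hsv[...,0]>95)&(hsv[...,0]<125)&(hsv[...,1]>120)&(hsv[...,2]>100)).astype('uint8')*255&crop
mr=(((hsv[...,0]<8)|(hsv[...,0]>172))&(hsv[...,1]>120)&(hsv[...,2]>110)).astype('uint8')*255&crop
for nm,m,z in(('b',mb,.102),('r',mr,.115)):
    for c in cv2.findContours(m,cv2.RETR_EXTERNAL,cv2.CHAIN_APPROX_NONE)[0]:
        if cv2.contourArea(c)<10: continue
        (cx,cy),wh,a=cv2.minAreaRect(c); print(nm,np.round((cx,cy),1),np.round(wh,1),round(a,1),onz('top',(cx,cy),z).round(4))
c,_=ray('top',(0,0));print('topcam',c); c,_=ray('scene',(0,0));print('scenecam',c)
# from crop readings: end block top corners, carriage front corners
pts=np.array([[628,98],[697,95],[712,252],[650,262],[557,125],[580,270]])/5+[60,165]
print(onz('top',pts,.072).round(4))
sp=np.array([[150,62],[213,78],[95,190],[165,213],[285,105],[235,240]])/5+[310,250]
print(onz('scene',sp,.072).round(4))
E
```

```text
b [384.4 263.1] [ 2.8 12.2] 8.1 [[ 0.4917 -0.2954  0.102 ]]
b [360.9 259.5] [ 3.  13.2] 8.1 [[ 0.4985 -0.2508  0.102 ]]
b [337.5 256. ] [12.  3.] 90.0 [[ 0.5051 -0.2065  0.102 ]]
b [314.1 252.1] [ 3.  12.3] 8.1 [[ 0.5126 -0.162   0.102 ]]
r [294.3 248.3] [ 8.7 21.5] 8.7 [[ 0.5187 -0.1237  0.115 ]]
topcam [ 0.4557742  -0.07260755  0.90584122]
scenecam [1.13269923 0.2426813  0.94726653]
[[0.6505 0.0915 0.072 ]
 [0.6518 0.0638 0.072 ]
 [0.5877 0.0561 0.072 ]
 [0.5837 0.0805 0.072 ]
 [0.6393 0.1196 0.072 ]
 [0.5804 0.1082 0.072 ]]
[[0.5929 0.0597 0.072 ]
 [0.587  0.0843 0.072 ]
 [0.6549 0.0673 0.072 ]
 [0.6504 0.0946 0.072 ]
 [0.5841 0.1138 0.072 ]
 [0.6474 0.1223 0.072 ]]
```

Two views agree. The kit is yawed about -9° with the packer pitch at 45 mm as it should be. The module is yawed about +9°, and the gap is about 28.7 mm, so two packers leave about 12.7 mm for the wedge. The four blue upright plates at top pixels (384,263), (361,260), (338,256) and (314,252) are the packers. The loose green and pink plates are the look-alikes. Next I move to hover over the kit and look closer.

send_rows([
  {"dx": 2, "dy": 2.5, "wz": 0.07},
  {"dx": 2, "dy": 2.5, "wz": 0.07},
  {"dx": 2, "dy": 2.5, "wz": 0.07},
  {"dx": 2, "dy": 2.5, "wz": 0.07},
  {"dx": 2, "dy": 2.5, "wz": 0.07},
  {"dx": 2, "dy": 2.5, "wz": 0.07},
  {"dx": 2, "dy": 2.5, "wz": 0.07},
  {"dx": 2, "dy": 2.5, "wz": 0.07},
  {"dx": 2, "dy": 2.5, "wz": 0.07},
  {"dx": 2, "dy": 2.5, "wz": 0.07},
  {"dx": 2, "dy": 2.5, "wz": 0.07},
  {"dx": 2, "dy": 2.5, "wz": 0.07},
  {"dx": 2, "dy": 2.5, "wz": 0.07},
  {"dx": 2, "dy": 2.5, "wz": 0.07},
  {"dx": 2, "dy": 2.5, "wz": 0.07},
  {},
  {},
])

```text
schema error: expected keys wx, wy, wz, dx, dy, dz, fingers
```

```bash
cat >> h.py <<'E'
def rep():
    s=robot.read_state(); M=R.from_rotvec(s['orientation']).as_matrix()
    print('t%.2f'%s['t'],'pos',s['tool_pos'].round(4),'alpha%.2f'%np.degrees(np.arctan2(M[1,0],M[0,0])),'tilt',M[:2,2].round(4),'F',s['force'].round(1),'open%.4f'%s['opening']); return s
E
python3 - <<'E'
from h import *
s=rep(); snap('wrist','w1.png')
E
```

```text
t0.15 pos [ 0.2128 -0.5605  0.2178] alpha20.79 tilt [-0.0004  0.0014] F [-0.5 -0.2  0.2] open0.0930
```

View pics/w1.png

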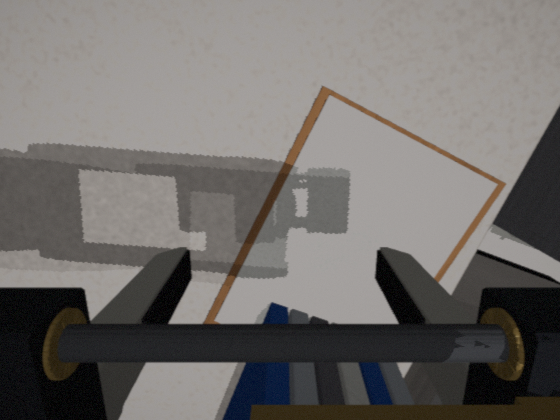

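The picture is unchanged (clipboard sheet, fingers left and right). The call was refused because every row needs all seven keys, so I'm resending it in full.

send_rows([
  {"dx": 2, "dy": 2.5, "dz": 0, "wx": 0, "wy": 0, "wz": 0.07, "fingers": 0},
  {"dx": 2, "dy": 2.5, "dz": 0, "wx": 0, "wy": 0, "wz": 0.07, "fingers": 0},
  {"dx": 2, "dy": 2.5, "dz": 0, "wx": 0, "wy": 0, "wz": 0.07, "fingers": 0},
  {"dx": 2, "dy": 2.5, "dz": 0, "wx": 0, "wy": 0, "wz": 0.07, "fingers": 0},
  {"dx": 2, "dy": 2.5, "dz": 0, "wx": 0, "wy": 0, "wz": 0.07, "fingers": 0},
  {"dx": 2, "dy": 2.5, "dz": 0, "wx": 0, "wy": 0, "wz": 0.07, "fingers": 0},
  {"dx": 2, "dy": 2.5, "dz": 0, "wx": 0, "wy": 0, "wz": 0.07, "fingers": 0},
  {"dx": 2, "dy": 2.5, "dz": 0, "wx": 0, "wy": 0, "wz": 0.07, "fingers": 0},
  {"dx": 2, "dy": 2.5, "dz": 0, "wx": 0, "wy": 0, "wz": 0.07, "fingers": 0},
  {"dx": 2, "dy": 2.5, "dz": 0, "wx": 0, "wy": 0, "wz": 0.07, "fingers": 0},
  {"dx": 2, "dy": 2.5, "dz": 0, "wx": 0, "wy": 0, "wz": 0.07, "fingers": 0},
  {"dx": 2, "dy": 2.5, "dz": 0, "wx": 0, "wy": 0, "wz": 0.07, "fingers": 0},
  {"dx": 2, "dy": 2.5, "dz": 0, "wx": 0, "wy": 0, "wz": 0.07, "fingers": 0},
  {"dx": 2, "dy": 2.5, "dz": 0, "wx": 0, "wy": 0, "wz": 0.07, "fingers": 0},
  {"dx": 2, "dy": 2.5, "dz": 0, "wx": 0, "wy": 0, "wz": 0.07, "fingers": 0},
  {"dx": 0, "dy": 0, "dz": 0, "wx": 0, "wy": 0, "wz": 0, "fingers": 0},
])

```text
t: 1.53
tool_pos: [0.5194, -0.1653, 0.2144]
orientation: [-2.34, -2.092, 0.002]
force: [0.5, -0.6, 0.5]
opening: 0.0927
```

Run:
```python
from h import *
s=rep(); snap('wrist','w2.png')
```

```text
t1.53 pos [ 0.5194 -0.1653  0.2144] alpha83.58 tilt [-0.0031  0.0011] F [ 0.5 -0.6  0.5] open0.0927
```

View pics/w2.png

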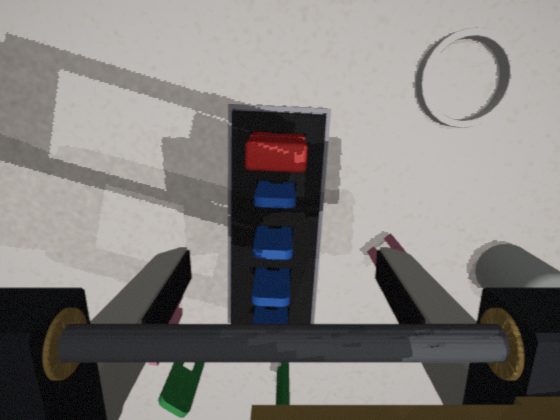

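The wrist view shows the kit with the wedge at (277,152) and packers at (275,195), (273,243), (271,287) and (270,315). I enlarge it to tell the top faces from the side faces.

Run:
```python
import cv2,numpy as np
t=cv2.imread('pics/w2.png')
g=np.clip((t/255.)**0.6*255,0,255).astype('uint8')
cv2.imwrite('pics/c5.png',cv2.resize(g[95:325,220:340],None,fx=2.6*2,fy=2.6,interpolation=cv2.INTER_CUBIC))
```

```text
(no output)
```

View pics/c5.png

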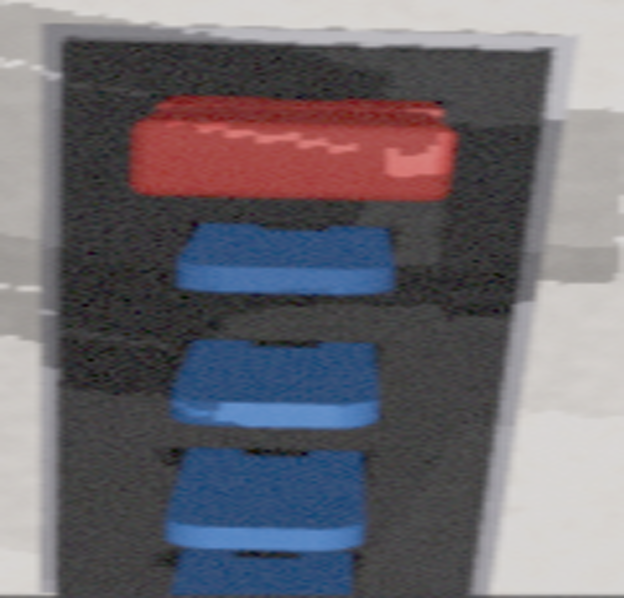

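Run:
```python
from h import *
# predicted pixel of packer tops (corners) from top-cam estimate, in wrist view
k=np.radians(-8.9);ux=np.array([np.cos(k),np.sin(k),0]);uy=np.array([-np.sin(k),np.cos(k),0])
for y,b in((45,(.5126,-.162,.102)),(0,(.5051,-.2065,.102)),(90,(.5187,-.1237,.115))):
    b=np.array(b); print(y,proj('wrist',[b,b+17e-3*ux+4e-3*uy,b-17e-3*ux+4e-3*uy,b-17e-3*ux-4e-3*uy]).round(1).tolist())
```

```text
45 [[275.9, 197.4], [297.3, 193.4], [254.8, 191.7], [254.6, 201.3]]
0 [[273.4, 249.4], [293.9, 245.8], [253.2, 244.2], [253.0, 253.1]]
90 [[277.4, 151.0], [300.7, 146.5], [254.5, 144.6], [254.3, 155.5]]
```

Run:
```python
from h import *
w=onz('wrist',[[274.6,202.7],[272.9,255]],.102); w2=onz('wrist',[[276.5,156.4]],.115)
print(w.round(4),w2.round(4))
T=[(.5126,-.162,.102),(.5051,-.2065,.102),(.5187,-.1237,.115)]
print('top est in scene',proj('scene',T).round(1).tolist()); print('wrist est in scene',proj('scene',np.r_[w,w2]).round(1).tolist())
s=cv2.imread('pics/scene0.png');g=np.clip((s/255.)**0.6*255,0,255).astype('uint8')
cv2.imwrite('pics/c6.png',cv2.resize(g[150:225,230:300],None,fx=8,fy=8,interpolation=cv2.INTER_CUBIC))
# top view of module with wrist/endblock check: same for top cam crop
```

```text
[[ 0.511  -0.1663  0.102 ]
 [ 0.5041 -0.2115  0.102 ]] [[ 0.5175 -0.1276  0.115 ]]
top est in scene [[264.8, 182.8], [249.1, 172.7], [278.8, 187.6]]
wrist est in scene [[263.5, 181.5], [247.4, 171.5], [277.5, 186.5]]
```

View pics/c6.png

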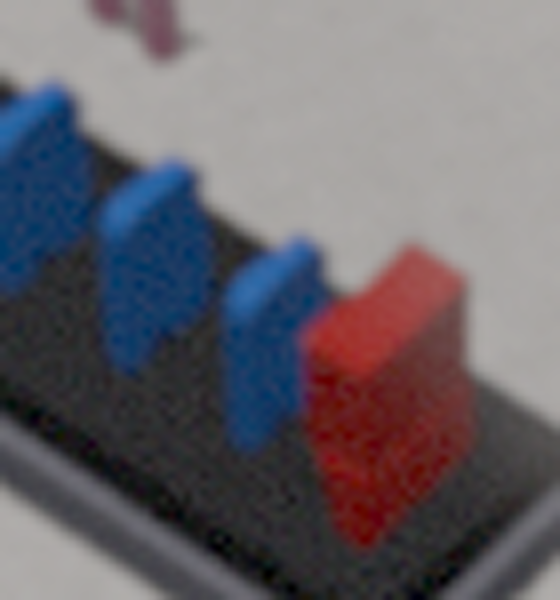

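The wrist and top estimates differ by 4 mm in y and the scene view falls between them, so I take the mean, (0.512,-0.164). That is within the pad width. I'm lowering over the packer nearest the wedge.

send_rows([
  {"dx": -0.8, "dy": 0.1, "dz": -1, "wx": 0, "wy": 0, "wz": -0.04, "fingers": 0},
  {"dx": 0, "dy": 0, "dz": -3, "wx": 0, "wy": 0, "wz": 0, "fingers": 0},
  {"dx": 0, "dy": 0, "dz": -3, "wx": 0, "wy": 0, "wz": 0, "fingers": 0},
  {"dx": 0, "dy": 0, "dz": -2, "wx": 0, "wy": 0, "wz": 0, "fingers": 0},
  {"dx": 0, "dy": 0, "dz": 0, "wx": 0, "wy": 0, "wz": 0, "fingers": 0},
  {"dx": 0, "dy": 0, "dz": 0, "wx": 0, "wy": 0, "wz": 0, "fingers": 0},
])

```text
t: 2.08
tool_pos: [0.5079, -0.1698, 0.123]
orientation: [2.395, 2.031, -0.007]
force: [0.5, -0.1, 0.4]
opening: 0.0931
```

Run:
```python
from h import *
s=rep(); snap('wrist','w3.png')
for P in ((.5126,-.162,.102),(.511,-.1663,.102)): print(proj('wrist',P).round(1))
```

```text
t2.08 pos [ 0.5079 -0.1698  0.123 ] alpha80.60 tilt [-0.0027 -0.0035] F [ 0.5 -0.1  0.4] open0.0931
[[289.4 231.5]]
[[287.8 239.1]]
```

View pics/w3.png

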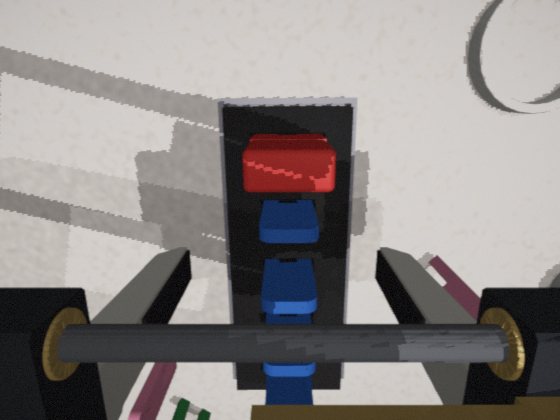

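At close range the packer top sits at (289,235), midway between the two predictions, which confirms the mean. I correct the drift and finish lowering.

send_rows([
  {"dx": 0.4, "dy": 0.6, "dz": 0, "wx": 0, "wy": 0, "wz": 0.01, "fingers": 0},
  {"dx": 0, "dy": 0, "dz": -1.5, "wx": 0, "wy": 0, "wz": 0, "fingers": 0},
  {"dx": 0, "dy": 0, "dz": -1.5, "wx": 0, "wy": 0, "wz": 0, "fingers": 0},
  {"dx": 0, "dy": 0, "dz": -0.8, "wx": 0, "wy": 0, "wz": 0, "fingers": 0},
  {"dx": 0, "dy": 0, "dz": 0, "wx": 0, "wy": 0, "wz": 0, "fingers": 0},
  {"dx": 0, "dy": 0, "dz": 0, "wx": 0, "wy": 0, "wz": 0, "fingers": 0},
])

```text
t: 2.63
tool_pos: [0.5181, -0.1664, 0.0943]
orientation: [2.377, 2.034, 0.003]
force: [-0.1, -0.6, 0.7]
opening: 0.0931
```

Run:
```python
from h import *
s=rep()
```

```text
t2.63 pos [ 0.5181 -0.1664  0.0943] alpha81.11 tilt [ 0.0103 -0.0091] F [-0.1 -0.6  0.7] open0.0931
```

send_rows([
  {"dx": -0.3, "dy": 0.1, "dz": -1, "wx": 0.009, "wy": 0.01, "wz": 0, "fingers": 0},
  {"dx": -0.3, "dy": 0.1, "dz": -1, "wx": 0, "wy": 0, "wz": 0, "fingers": 0},
])

```text
t: 2.8
tool_pos: [0.5151, -0.1653, 0.0779]
orientation: [2.382, 2.039, 0.005]
force: [-0.4, 0.2, -0.5]
opening: 0.0928
```

Run:
```python
from h import *
s=rep();print(s['dq'].round(3))
```

```text
t2.80 pos [ 0.5151 -0.1653  0.0779] alpha81.14 tilt [ 0.0063 -0.0021] F [-0.4  0.2 -0.5] open0.0928
[-0.     0.014  0.188 -0.003 -0.251  0.003]
```

send_rows([
  {"dx": -0.2, "dy": 0.1, "dz": -0.2, "wx": 0.002, "wy": 0.006, "wz": 0, "fingers": 0},
  {"dx": 0, "dy": 0, "dz": 0, "wx": 0, "wy": 0, "wz": 0, "fingers": 0},
])

```text
t: 2.97
tool_pos: [0.5114, -0.1638, 0.0737]
orientation: [-2.385, -2.041, 0.002]
force: [-0.1, 0.5, -0.4]
opening: 0.093
```

Run:
```python
from h import *
s=rep();print(s['dq'].round(3)); snap('wrist','w4.png')
print(proj('wrist',(.512,-.164,.102)))
```

```text
t2.97 pos [ 0.5114 -0.1638  0.0737] alpha81.12 tilt [-0.0029  0.0013] F [-0.1  0.5 -0.4] open0.0930
[-0.002  0.006  0.015 -0.    -0.015 -0.003]
[[284.16385817 289.81138006]]
```

View pics/w4.png

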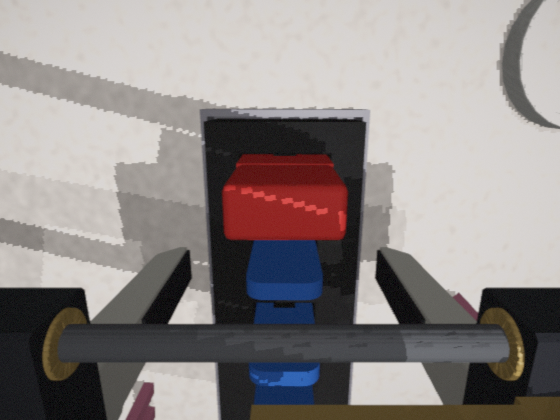

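The packer top is at (285,291), against a prediction of (284,290). It is aligned, so I close.

send_rows([
  {"dx": 0, "dy": 0, "dz": 0, "wx": 0, "wy": 0, "wz": 0, "fingers": 255},
  {"dx": 0, "dy": 0, "dz": 0, "wx": 0, "wy": 0, "wz": 0, "fingers": 255},
  {"dx": 0, "dy": 0, "dz": 0, "wx": 0, "wy": 0, "wz": 0, "fingers": 255},
  {"dx": 0, "dy": 0, "dz": 0, "wx": 0, "wy": 0, "wz": 0, "fingers": 255},
  {"dx": 0, "dy": 0, "dz": 0, "wx": 0, "wy": 0, "wz": 0, "fingers": 255},
  {"dx": 0, "dy": 0, "dz": 0, "wx": 0, "wy": 0, "wz": 0, "fingers": 255},
], newtons=25)

```text
t: 3.52
tool_pos: [0.512, -0.164, 0.0746]
orientation: [-2.385, -2.042, 0.001]
force: [0.9, 0.3, -0.2]
opening: 0.0575
```

Run:
```python
from h import *
s=rep()
```

```text
t3.52 pos [ 0.512  -0.164   0.0746] alpha81.13 tilt [-0.0016  0.0007] F [ 0.9  0.3 -0.2] open0.0575
```

send_rows([
  {"dx": 0, "dy": 0, "dz": 0, "wx": 0, "wy": 0, "wz": 0, "fingers": 255},
  {"dx": 0, "dy": 0, "dz": 0, "wx": 0, "wy": 0, "wz": 0, "fingers": 255},
  {"dx": 0, "dy": 0, "dz": 0, "wx": 0, "wy": 0, "wz": 0, "fingers": 255},
  {"dx": 0, "dy": 0, "dz": 0, "wx": 0, "wy": 0, "wz": 0, "fingers": 255},
  {"dx": 0, "dy": 0, "dz": 0, "wx": 0, "wy": 0, "wz": 0, "fingers": 255},
  {"dx": 0, "dy": 0, "dz": 0, "wx": 0, "wy": 0, "wz": 0, "fingers": 255},
])

```text
t: 4.02
tool_pos: [0.5123, -0.1641, 0.0749]
orientation: [-2.386, -2.042, 0.001]
force: [0.7, 0.1, -0.1]
opening: 0.0338
```

Run:
```python
from h import *
s=rep()
```

```text
t4.02 pos [ 0.5123 -0.1641  0.0749] alpha81.13 tilt [-0.001   0.0004] F [ 0.7  0.1 -0.1] open0.0338
```

The opening is 33.8 mm on a 34 mm plate, so it is gripped. I lift.

send_rows([
  {"dx": 0, "dy": 0, "dz": 1.5, "wx": 0, "wy": 0, "wz": 0, "fingers": 255},
  {"dx": 0, "dy": 0, "dz": 2.5, "wx": 0, "wy": 0, "wz": 0, "fingers": 255},
  {"dx": 0, "dy": 0, "dz": 2.5, "wx": 0, "wy": 0, "wz": 0, "fingers": 255},
  {"dx": 0, "dy": 0, "dz": 2.5, "wx": 0, "wy": 0, "wz": 0, "fingers": 255},
  {"dx": 0, "dy": 0, "dz": 2.5, "wx": 0, "wy": 0, "wz": 0, "fingers": 255},
  {"dx": 0, "dy": 0, "dz": 0, "wx": 0, "wy": 0, "wz": 0, "fingers": 255},
])

```text
t: 4.52
tool_pos: [0.5112, -0.1631, 0.1919]
orientation: [-2.384, -2.041, 0.0]
force: [0.4, -0.3, -0.7]
opening: 0.0337
```

Run:
```python
from h import *
s=rep(); snap('wrist','w5.png')
```

```text
t4.52 pos [ 0.5112 -0.1631  0.1919] alpha81.12 tilt [-0.0021  0.0022] F [ 0.4 -0.3 -0.7] open0.0337
```

View pics/w5.png

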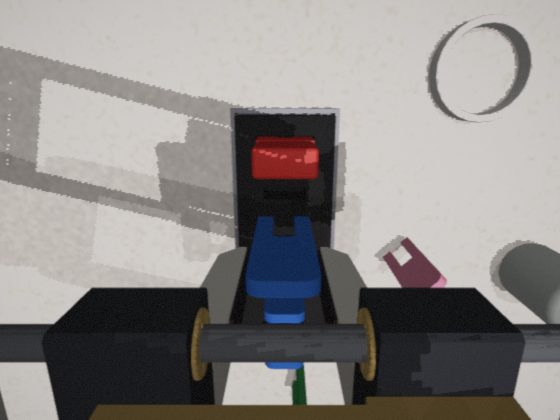

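The packer is held square, its top at (283,288). I carry it to a viewing hover short of the gap, raising and turning to the module's yaw on the way.

send_rows([
  {"dx": 0, "dy": 0, "dz": 2, "wx": 0, "wy": 0, "wz": 0, "fingers": 255},
  {"dx": 1, "dy": 1.6, "dz": 0.5, "wx": 0, "wy": 0, "wz": 0.026, "fingers": 255},
  {"dx": 1, "dy": 1.6, "dz": 0, "wx": 0, "wy": 0, "wz": 0.026, "fingers": 255},
  {"dx": 1, "dy": 1.6, "dz": 0, "wx": 0, "wy": 0, "wz": 0.026, "fingers": 255},
  {"dx": 1, "dy": 1.6, "dz": 0, "wx": 0, "wy": 0, "wz": 0.026, "fingers": 255},
  {"dx": 1, "dy": 1.6, "dz": 0, "wx": 0, "wy": 0, "wz": 0.026, "fingers": 255},
  {"dx": 1, "dy": 1.6, "dz": 0, "wx": 0, "wy": 0, "wz": 0.026, "fingers": 255},
  {"dx": 1, "dy": 1.6, "dz": 0, "wx": 0, "wy": 0, "wz": 0.026, "fingers": 255},
  {"dx": 1, "dy": 1.6, "dz": 0, "wx": 0, "wy": 0, "wz": 0.026, "fingers": 255},
  {"dx": 1, "dy": 1.6, "dz": 0, "wx": 0, "wy": 0, "wz": 0.026, "fingers": 255},
  {"dx": 1, "dy": 1.6, "dz": 0, "wx": 0, "wy": 0, "wz": 0.026, "fingers": 255},
  {"dx": 1, "dy": 1.6, "dz": 0, "wx": 0, "wy": 0, "wz": 0.026, "fingers": 255},
  {"dx": 1, "dy": 1.6, "dz": 0, "wx": 0, "wy": 0, "wz": 0.026, "fingers": 255},
  {"dx": 0, "dy": 0, "dz": 0, "wx": 0, "wy": 0, "wz": 0, "fingers": 255},
  {"dx": 0, "dy": 0, "dz": 0, "wx": 0, "wy": 0, "wz": 0, "fingers": 255},
])

```text
t: 5.82
tool_pos: [0.6259, 0.0394, 0.1926]
orientation: [-2.009, -2.382, 0.03]
force: [-0.3, 0.1, -0.1]
opening: 0.0334
```

Run:
```python
from h import *
s=rep(); snap('wrist','w6.png')
np.save('s6.npy',s,allow_pickle=True)
```

```text
t5.82 pos [0.6259 0.0394 0.1926] alpha99.70 tilt [-0.032   0.0016] F [-0.3  0.1 -0.1] open0.0334
```

View pics/w6.png

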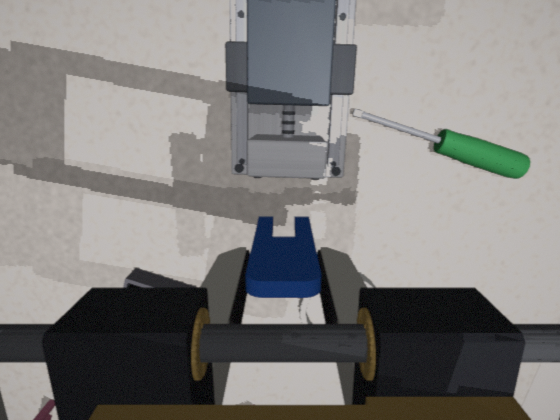

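Run:
```python
import cv2,numpy as np
t=cv2.imread('pics/w6.png')
g=np.clip((t/255.)**0.7*255,0,255).astype('uint8')
cv2.imwrite('pics/c7.png',cv2.resize(g[90:190,220:360],None,fx=5.5,fy=5.5,interpolation=cv2.INTER_CUBIC))
```

```text
(no output)
```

View pics/c7.png

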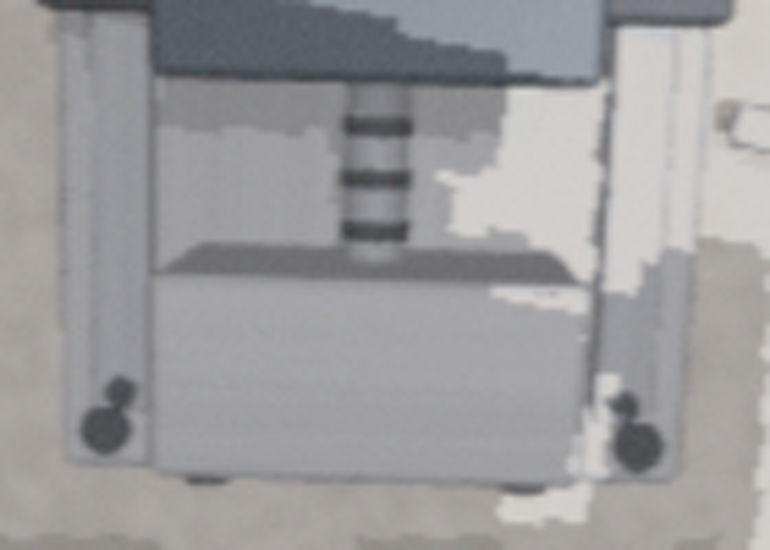

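Run:
```python
from h import *
s=np.load('s6.npy',allow_pickle=True).item()
px=np.array([[152,75],[600,80],[155,272],[592,287],[157,470],[586,482]])/5.5+[220,90]
P=onz('wrist',px,.072,s)[:,:2]; print(P.round(4).tolist())
u=(P[3]-P[2]);print('width',np.linalg.norm(u)*1e3, np.linalg.norm(P[1]-P[0])*1e3,'yaw',np.degrees(np.arctan2(u[1],u[0])),np.degrees(np.arctan2(*(P[1]-P[0])[::-1])),np.degrees(np.arctan2(*(P[5]-P[4])[::-1])))
u/=np.linalg.norm(u);v=np.array([-u[1],u[0]])
m=lambda a,b:(P[a]+P[b])/2
print('gap',(m(0,1)-m(2,3))@v*1e3,'blk',(m(2,3)-m(4,5))@v*1e3); print('block in mid',m(2,3),'carr mid',m(0,1))
```

```text
[[0.5821, 0.1106], [0.6441, 0.1206], [0.5864, 0.0837], [0.6488, 0.0924], [0.5909, 0.055], [0.6537, 0.0643]]
width 62.94993903338934 62.775872148712466 yaw 7.939905089248963 9.097758822582675 8.428798609111237
gap 27.93986158499058 blk 28.692772508537274
block in mid [0.61761247 0.08801894] carr mid [0.6131161  0.11560212]
```

The wrist view gives a gap of 27.9 mm with the block thickness reading 28.7 for 30, so the scaled gap is about 28.8 mm. That agrees with the earlier figure, so it will be two packers. I straighten the tool and move over the gap.

send_rows([
  {"dx": -0.3, "dy": 1.5, "dz": 0, "wx": -0.002, "wy": -0.03, "wz": -0.014, "fingers": 255},
  {"dx": -0.3, "dy": 1.5, "dz": 0, "wx": 0, "wy": 0, "wz": 0, "fingers": 255},
  {"dx": -0.3, "dy": 1.5, "dz": 0, "wx": 0, "wy": 0, "wz": 0, "fingers": 255},
  {"dx": -0.2, "dy": 1.2, "dz": 0, "wx": 0, "wy": 0, "wz": 0, "fingers": 255},
  {"dx": 0, "dy": 0, "dz": 0, "wx": 0, "wy": 0, "wz": 0, "fingers": 255},
  {"dx": 0, "dy": 0, "dz": 0, "wx": 0, "wy": 0, "wz": 0, "fingers": 255},
  {"dx": 0, "dy": 0, "dz": 0, "wx": 0, "wy": 0, "wz": 0, "fingers": 255},
])

```text
t: 6.45
tool_pos: [0.611, 0.0951, 0.1894]
orientation: [-2.045, -2.378, 0.01]
force: [0.6, -0.0, 0.1]
opening: 0.034
```

Run:
```python
from h import *
s=rep(); snap('wrist','w7.png')
s6=np.load('s6.npy',allow_pickle=True).item()
print('screw from w6',onz('wrist',[[288.4,122.7]],.037,s6))
```

```text
t6.45 pos [0.611  0.0951 0.1894] alpha98.59 tilt [-0.0083 -0.0016] F [ 0.6 -0.   0.1] open0.0340
screw from w6 [[0.61541334 0.10023162 0.037     ]]
```

View pics/w7.png

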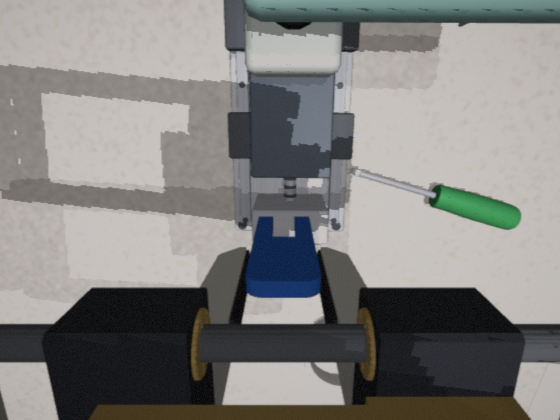

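The view shows the screw at (290,187), the end block at (290,215), and the held packer with its top at (283,285). I correct to the insertion point.

send_rows([
  {"dx": 0.3, "dy": 1.0, "dz": 0, "wx": -0.002, "wy": -0.008, "wz": 0.005, "fingers": 255},
  {"dx": 0.1, "dy": 0.4, "dz": 0, "wx": 0, "wy": 0, "wz": 0, "fingers": 255},
  {"dx": 0, "dy": 0, "dz": 0, "wx": 0, "wy": 0, "wz": 0, "fingers": 255},
])

```text
t: 6.75
tool_pos: [0.6161, 0.1082, 0.1895]
orientation: [2.043, 2.382, -0.004]
force: [0.6, -0.0, -0.8]
opening: 0.0339
```

```bash
cat >> h.py <<'E'
O=np.array([.6176,.088]); XM=np.array([np.cos(np.radians(8.9)),np.sin(np.radians(8.9))]); YM=np.array([-XM[1],XM[0]])
def mod(s): 
    d=s['tool_pos'][:2]-O; print('module x %.1f y %.1f z %.1f mm'%(d@XM*1e3,d@YM*1e3,s['tool_pos'][2]*1e3-12), 'Fm %.1f %.1f %.1f'%(s['force'][:2]@XM,s['force'][:2]@YM,s['force'][2]))
E
python3 - <<'E'
from h import *
s=rep(); mod(s)
E
```

```text
t6.75 pos [0.6161 0.1082 0.1895] alpha98.75 tilt [ 0.0009 -0.0042] F [ 0.6 -0.  -0.8] open0.0339
module x 1.6 y 20.2 z 177.5 mm Fm 0.6 -0.1 -0.8
```

send_rows([
  {"dx": -0.15, "dy": -0.02, "dz": -1.4, "wx": 0.004, "wy": 0.001, "wz": 0.003, "fingers": 255},
  {"dx": 0, "dy": 0, "dz": -1.5, "wx": 0, "wy": 0, "wz": 0, "fingers": 255},
  {"dx": 0, "dy": 0, "dz": -1, "wx": 0, "wy": 0, "wz": 0, "fingers": 255},
  {"dx": 0, "dy": 0, "dz": 0, "wx": 0, "wy": 0, "wz": 0, "fingers": 255},
])

```text
t: 7.08
tool_pos: [0.615, 0.108, 0.1477]
orientation: [2.04, 2.388, 0.002]
force: [-1.0, 0.5, -0.3]
opening: 0.034
```

Run:
```python
from h import *
s=rep(); mod(s)
im=snap('scene','s1.png'); g=lambda im:np.clip((im/255.)**0.6*255,0,255).astype('uint8')[:,:,::-1]
a=cv2.resize(g(im[210:330,300:450]),None,fx=3.9,fy=3.9,interpolation=cv2.INTER_CUBIC)[:460,:390*1]
cv2.imwrite('pics/s1c.png',cv2.resize(g(im[210:330,300:450]),None,fx=5,fy=5,interpolation=cv2.INTER_CUBIC))
snap('wrist','w8.png')
```

```text
t7.08 pos [0.615  0.108  0.1477] alpha98.98 tilt [0.0015 0.0003] F [-1.   0.5 -0.3] open0.0340
module x 0.5 y 20.2 z 135.7 mm Fm -0.9 0.7 -0.3
```

View pics/s1c.png

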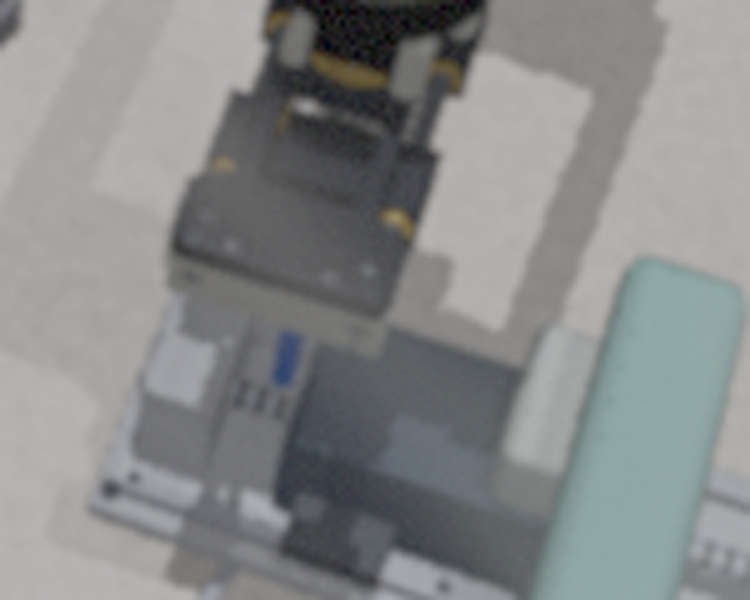

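View pics/w8.png

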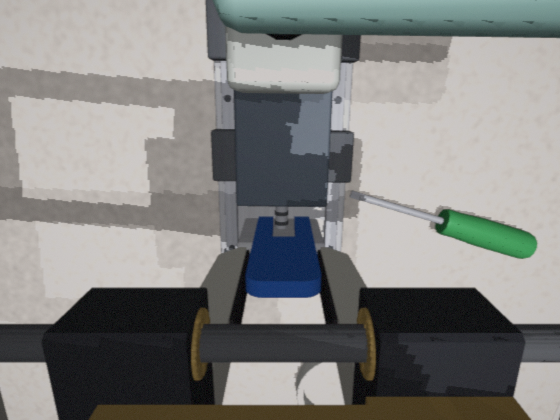

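Run:
```python
import cv2,numpy as np
t=cv2.imread('pics/w8.png')
g=np.clip((t/255.)**0.6*255,0,255).astype('uint8')
cv2.imwrite('pics/c8.png',cv2.resize(g[190:300,210:350],None,fx=5.5,fy=5.5,interpolation=cv2.INTER_CUBIC))
```

```text
(no output)
```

View pics/c8.png

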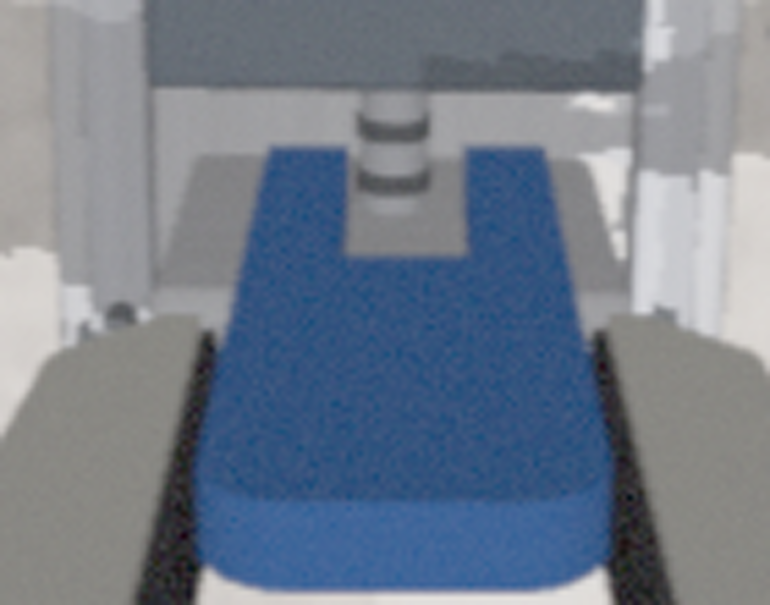

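Run:
```python
from h import *
s=robot.read_state(); zf=s['tool_pos'][2]-.065
for nm,px,z in (('foot +y face',(284,216.9),zf),('carr',(281.6,205.8),.072),('blk',(282,242.2),.072),('packer top -y edge',(283,297.1),zf+.092),('top +y edge',(283,281),zf+.092)):
    p=onz('wrist',[px],z)[0]; print(nm,(p[:2]-O)@XM*1e3,(p[:2]-O)@YM*1e3)
```

```text
foot +y face 2.160080927661213 23.21544178024678
carr 0.5393259658710541 27.394827282926048
blk 0.8378273498392161 -0.24132425939071642
packer top -y edge 1.0978402605763589 15.692008806423994
top +y edge 1.0875311130291279 23.503097810132402
```

The screw sits 1.7 mm to -x of the packer's slot middle, with 4 mm clear to the carriage and 15 mm to the block. I shift and lower to just above the screw.

send_rows([
  {"dx": -0.17, "dy": -0.03, "dz": 0, "wx": 0, "wy": 0.001, "wz": 0, "fingers": 255},
  {"dx": 0, "dy": 0, "dz": -1, "wx": 0, "wy": 0, "wz": 0, "fingers": 255},
  {"dx": 0, "dy": 0, "dz": -1, "wx": 0, "wy": 0, "wz": 0, "fingers": 255},
  {"dx": 0, "dy": 0, "dz": -0.5, "wx": 0, "wy": 0, "wz": 0, "fingers": 255},
  {"dx": 0, "dy": 0, "dz": 0, "wx": 0, "wy": 0, "wz": 0, "fingers": 255},
])

```text
t: 7.6
tool_pos: [0.6155, 0.1076, 0.125]
orientation: [2.038, 2.385, 0.008]
force: [0.0, 0.9, -0.2]
opening: 0.0338
```

Run:
```python
from h import *
s=rep(); mod(s); im=snap('wrist','w9.png')
g=np.clip((im/255.)**0.6*255,0,255).astype('uint8')[:,:,::-1]
cv2.imwrite('pics/c9.png',cv2.resize(g[190:300,210:350],None,fx=5.5,fy=5.5,interpolation=cv2.INTER_CUBIC))
```

```text
t7.60 pos [0.6155 0.1076 0.125 ] alpha98.95 tilt [0.0064 0.0009] F [ 0.   0.9 -0.2] open0.0338
module x 0.9 y 19.7 z 113.0 mm Fm 0.2 0.9 -0.2
```

View pics/c9.png

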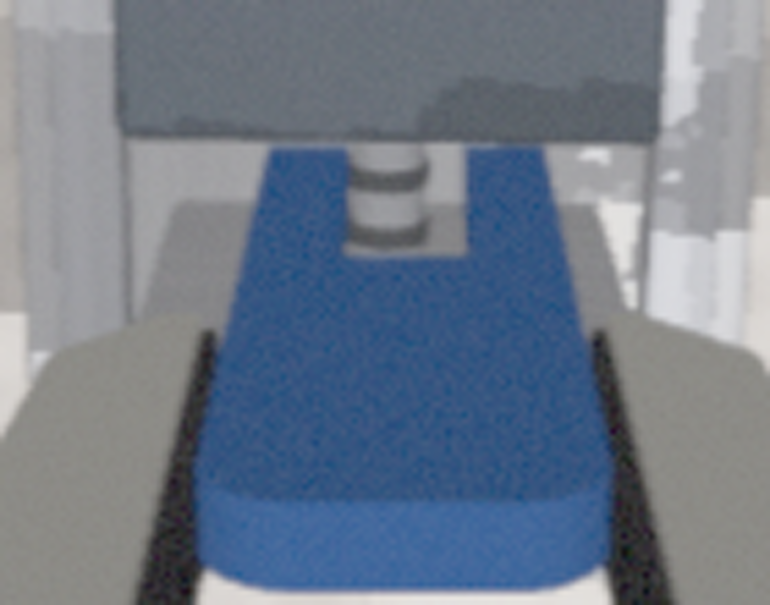

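The screw is 2.4 mm to -x of the slot middle (the drift comes with the downward motion), so I centre it before going on.

send_rows([
  {"dx": -0.2, "dy": -0.03, "dz": 0, "wx": -0.001, "wy": 0.006, "wz": 0, "fingers": 255},
  {"dx": 0, "dy": 0, "dz": 0, "wx": 0, "wy": 0, "wz": 0, "fingers": 255},
])

```text
t: 7.82
tool_pos: [0.6133, 0.1073, 0.1253]
orientation: [-2.041, -2.388, 0.001]
force: [0.4, 1.3, 0.8]
opening: 0.0335
```

```bash
cat >> h.py <<'E'
def wcrop(f,x0=210,x1=350,y0=190,y1=300,k=5.5):
    im=snap('wrist','full_'+f); g=np.clip((im/255.)**0.6*255,0,255).astype('uint8')[:,:,::-1]
    cv2.imwrite('pics/'+f,cv2.resize(g[y0:y1,x0:x1],None,fx=k,fy=k,interpolation=cv2.INTER_CUBIC))
E
python3 - <<'E'
from h import *
s=rep(); mod(s); wcrop('c10.png')
E
```

```text
t7.82 pos [0.6133 0.1073 0.1253] alpha98.96 tilt [-0.0003 -0.0002] F [0.4 1.3 0.8] open0.0335
module x -1.3 y 19.8 z 113.3 mm Fm 0.6 1.2 0.8
```

View pics/c10.png

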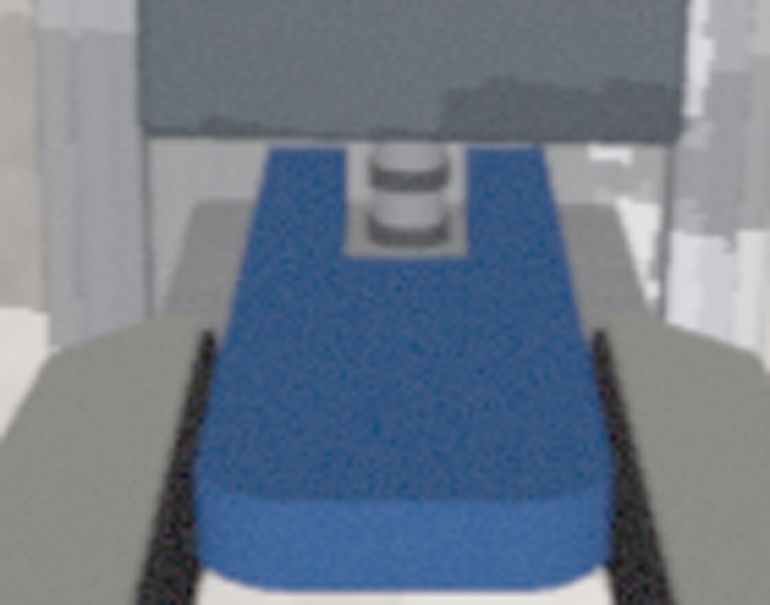

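Centred: the screw is at 408 and the slot at 406.5 in the crop. I lower, with compensation for the drift.

send_rows([
  {"dx": -0.05, "dy": 0, "dz": -0.8, "wx": 0, "wy": 0.002, "wz": 0, "fingers": 255},
  {"dx": -0.05, "dy": 0, "dz": -0.8, "wx": 0, "wy": 0.002, "wz": 0, "fingers": 255},
  {"dx": -0.03, "dy": 0, "dz": -0.4, "wx": 0, "wy": 0, "wz": 0, "fingers": 255},
  {"dx": 0, "dy": 0, "dz": 0, "wx": 0, "wy": 0, "wz": 0, "fingers": 255},
])

```text
t: 8.2
tool_pos: [0.6129, 0.1075, 0.1046]
orientation: [-2.04, -2.387, 0.002]
force: [0.4, -0.7, -0.6]
opening: 0.0337
```

Run:
```python
from h import *
s=rep(); mod(s)
```

```text
t8.20 pos [0.6129 0.1075 0.1046] alpha98.96 tilt [-0.0018  0.0001] F [ 0.4 -0.7 -0.6] open0.0337
module x -1.6 y 20.0 z 92.6 mm Fm 0.2 -0.8 -0.6
```

send_rows([
  {"dx": -0.02, "dy": 0, "dz": -0.8, "wx": 0, "wy": 0, "wz": 0, "fingers": 255},
  {"dx": -0.03, "dy": 0, "dz": -0.8, "wx": 0, "wy": 0, "wz": 0, "fingers": 255},
  {"dx": -0.03, "dy": 0, "dz": -0.4, "wx": 0, "wy": 0, "wz": 0, "fingers": 255},
  {"dx": 0, "dy": 0, "dz": 0, "wx": 0, "wy": 0, "wz": 0, "fingers": 255},
])

```text
t: 8.53
tool_pos: [0.6117, 0.1074, 0.0817]
orientation: [-2.04, -2.387, 0.002]
force: [2.0, 1.3, 0.1]
opening: 0.0333
```

Run:
```python
from h import *
s=rep(); mod(s); wcrop('c11.png')
```

```text
t8.53 pos [0.6117 0.1074 0.0817] alpha98.96 tilt [-0.0025  0.    ] F [2.  1.3 0.1] open0.0333
module x -2.8 y 20.1 z 69.7 mm Fm 2.2 0.9 0.1
```

View pics/c11.png

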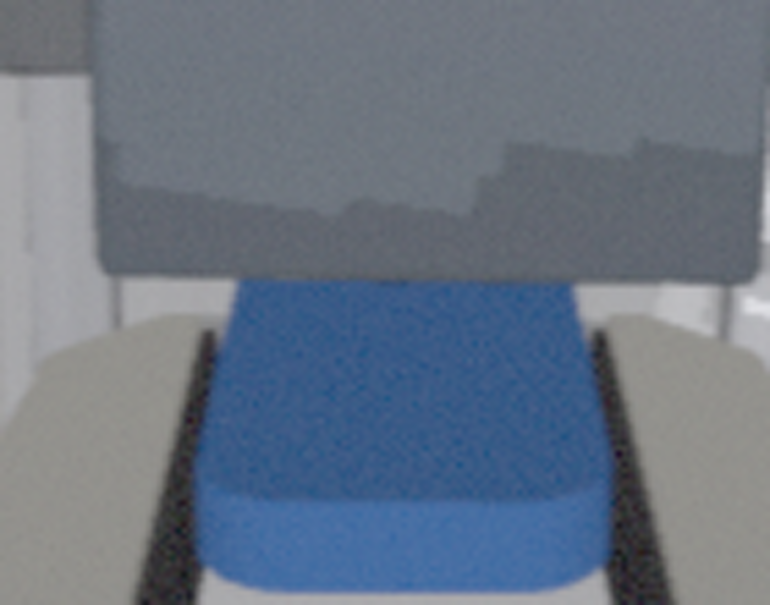

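It's in, straddling the screw, with the slot side just touching (2 N). I re-centre by +1.3 mm and slide gently towards the carriage.

send_rows([
  {"dx": 0.13, "dy": 0.02, "dz": 0, "wx": 0, "wy": -0.002, "wz": 0, "fingers": 255},
  {"dx": -0.02, "dy": 0.12, "dz": -0.1, "wx": 0, "wy": 0, "wz": 0, "fingers": 255},
  {"dx": -0.02, "dy": 0.12, "dz": 0, "wx": 0, "wy": 0, "wz": 0, "fingers": 255},
  {"dx": 0, "dy": 0, "dz": 0, "wx": 0, "wy": 0, "wz": 0, "fingers": 255},
])

```text
t: 8.92
tool_pos: [0.6132, 0.1103, 0.0817]
orientation: [2.041, 2.388, 0.001]
force: [-0.5, -0.5, -0.0]
opening: 0.034
```

Run:
```python
from h import *
s=rep(); mod(s)
```

```text
t8.92 pos [0.6132 0.1103 0.0817] alpha98.95 tilt [0.0006 0.0001] F [-0.5 -0.5 -0. ] open0.0340
module x -0.9 y 22.7 z 69.7 mm Fm -0.6 -0.4 -0.0
```

send_rows([
  {"dx": -0.02, "dy": 0.1, "dz": -0.1, "wx": 0, "wy": 0, "wz": 0, "fingers": 255},
  {"dx": -0.02, "dy": 0.05, "dz": -0.1, "wx": 0, "wy": 0, "wz": 0, "fingers": 255},
])

```text
t: 9.08
tool_pos: [0.6136, 0.111, 0.0807]
orientation: [2.04, 2.386, 0.001]
force: [-0.7, -3.3, 1.8]
opening: 0.0336
```

Run:
```python
from h import *
s=rep(); mod(s)
```

```text
t9.08 pos [0.6136 0.111  0.0807] alpha98.95 tilt [ 0.0023 -0.0015] F [-0.7 -3.3  1.8] open0.0336
module x -0.4 y 23.3 z 68.7 mm Fm -1.2 -3.2 1.8
```

There is contact with the carriage at 3 N. I lower to the plate.

send_rows([
  {"dx": -0.05, "dy": -0.02, "dz": -0.2, "wx": 0.001, "wy": 0.002, "wz": 0, "fingers": 255},
  {"dx": -0.02, "dy": 0, "dz": -0.2, "wx": 0, "wy": 0, "wz": 0, "fingers": 255},
])

```text
t: 9.25
tool_pos: [0.6135, 0.1108, 0.0773]
orientation: [2.041, 2.387, 0.001]
force: [0.5, -1.0, 0.5]
opening: 0.0341
```

Run:
```python
from h import *
s=rep(); mod(s)
```

```text
t9.25 pos [0.6135 0.1108 0.0773] alpha98.94 tilt [ 0.0017 -0.0003] F [ 0.5 -1.   0.5] open0.0341
module x -0.6 y 23.1 z 65.3 mm Fm 0.4 -1.0 0.5
```

send_rows([
  {"dx": -0.03, "dy": 0.01, "dz": -0.1, "wx": 0, "wy": 0.001, "wz": 0, "fingers": 255},
  {"dx": 0, "dy": 0.01, "dz": -0.1, "wx": 0, "wy": 0, "wz": 0, "fingers": 255},
])

```text
t: 9.42
tool_pos: [0.6138, 0.1109, 0.077]
orientation: [2.041, 2.386, 0.002]
force: [-5.7, -3.0, 12.0]
opening: 0.0337
```

Run:
```python
from h import *
s=rep(); mod(s)
```

```text
t9.42 pos [0.6138 0.1109 0.077 ] alpha98.93 tilt [ 0.002  -0.0003] F [-5.7 -3.  12. ] open0.0337
module x -0.3 y 23.2 z 65.0 mm Fm -6.1 -2.1 12.0
```

Seated: 12 N on the plate at the expected height. I ease off and open.

send_rows([
  {"dx": -0.05, "dy": 0, "dz": 0.05, "wx": 0, "wy": 0.001, "wz": 0, "fingers": 255},
  {"dx": 0, "dy": 0, "dz": 0, "wx": 0, "wy": 0, "wz": 0, "fingers": 140},
  {"dx": 0, "dy": 0, "dz": 0, "wx": 0, "wy": 0, "wz": 0, "fingers": 100},
  {"dx": 0, "dy": 0, "dz": 0, "wx": 0, "wy": 0, "wz": 0, "fingers": 100},
  {"dx": 0, "dy": 0, "dz": 0, "wx": 0, "wy": 0, "wz": 0, "fingers": 100},
])

```text
t: 9.83
tool_pos: [0.6128, 0.1117, 0.0768]
orientation: [-2.041, -2.387, -0.002]
force: [-0.2, -0.7, -0.3]
opening: 0.0546
```

Run:
```python
from h import *
s=rep(); mod(s); wcrop('c12.png')
```

```text
t9.83 pos [0.6128 0.1117 0.0768] alpha98.94 tilt [0.0002 0.0011] F [-0.2 -0.7 -0.3] open0.0546
module x -1.0 y 24.1 z 64.8 mm Fm -0.3 -0.7 -0.3
```

View pics/c12.png

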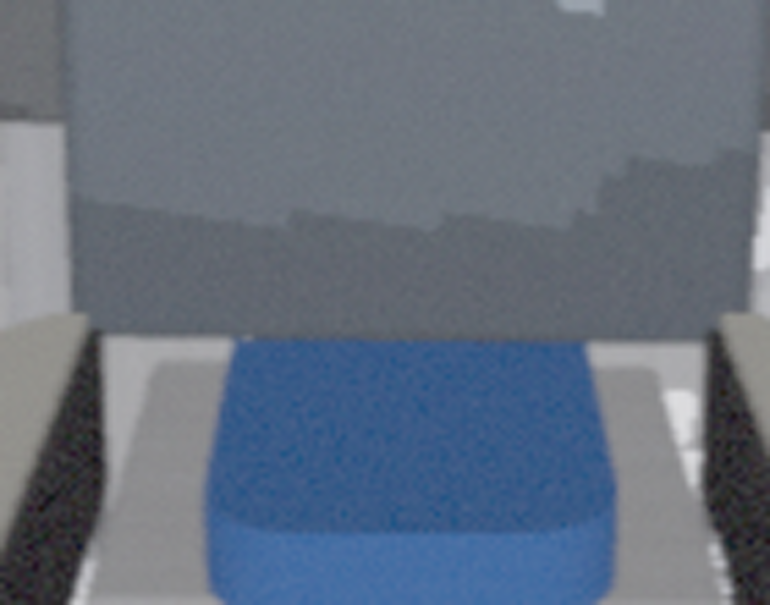

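The packer stands upright against the carriage (plate at columns 205–615 in the crop, the carriage edge right behind it). I go back for the second packer, the y=0 slot.

send_rows([
  {"dx": 0, "dy": 0, "dz": 1, "wx": 0, "wy": 0, "wz": 0, "fingers": 60},
  {"dx": 0, "dy": 0, "dz": 3, "wx": 0, "wy": 0, "wz": 0, "fingers": 0},
  {"dx": 0, "dy": 0, "dz": 3, "wx": 0, "wy": 0, "wz": 0, "fingers": 0},
  {"dx": 0, "dy": 0, "dz": 3, "wx": 0, "wy": 0, "wz": 0, "fingers": 0},
  {"dx": -0.6, "dy": -1.8, "dz": 0.5, "wx": 0, "wy": 0, "wz": -0.023, "fingers": 0},
  {"dx": -0.75, "dy": -2.25, "dz": 0, "wx": 0, "wy": 0, "wz": -0.023, "fingers": 0},
  {"dx": -0.75, "dy": -2.25, "dz": 0, "wx": 0, "wy": 0, "wz": -0.023, "fingers": 0},
  {"dx": -0.75, "dy": -2.25, "dz": 0, "wx": 0, "wy": 0, "wz": -0.023, "fingers": 0},
  {"dx": -0.75, "dy": -2.25, "dz": 0, "wx": 0, "wy": 0, "wz": -0.023, "fingers": 0},
  {"dx": -0.75, "dy": -2.25, "dz": 0, "wx": 0, "wy": 0, "wz": -0.023, "fingers": 0},
  {"dx": -0.75, "dy": -2.25, "dz": 0, "wx": 0, "wy": 0, "wz": -0.023, "fingers": 0},
  {"dx": -0.75, "dy": -2.25, "dz": 0, "wx": 0, "wy": 0, "wz": -0.023, "fingers": 0},
  {"dx": -0.75, "dy": -2.25, "dz": 0, "wx": 0, "wy": 0, "wz": -0.023, "fingers": 0},
  {"dx": -0.75, "dy": -2.25, "dz": 0, "wx": 0, "wy": 0, "wz": -0.023, "fingers": 0},
  {"dx": -0.75, "dy": -2.25, "dz": 0, "wx": 0, "wy": 0, "wz": -0.023, "fingers": 0},
  {"dx": -0.75, "dy": -2.25, "dz": 0, "wx": 0, "wy": 0, "wz": -0.023, "fingers": 0},
  {"dx": -0.75, "dy": -2.25, "dz": 0, "wx": 0, "wy": 0, "wz": -0.023, "fingers": 0},
  {"dx": 0, "dy": 0, "dz": 0, "wx": 0, "wy": 0, "wz": 0, "fingers": 0},
  {"dx": 0, "dy": 0, "dz": 0, "wx": 0, "wy": 0, "wz": 0, "fingers": 0},
])

```text
t: 11.47
tool_pos: [0.5107, -0.1869, 0.2021]
orientation: [2.378, 2.039, 0.013]
force: [0.5, -0.3, -0.9]
opening: 0.0932
```

Run:
```python
from h import *
s=rep()
```

```text
t11.47 pos [ 0.5107 -0.1869  0.2021] alpha81.22 tilt [ 0.0121 -0.0016] F [ 0.5 -0.3 -0.9] open0.0932
```

send_rows([
  {"dx": -0.3, "dy": -1.1, "dz": -1.5, "wx": 0.002, "wy": 0.012, "wz": 0, "fingers": 0},
  {"dx": -0.3, "dy": -1.1, "dz": -2.5, "wx": 0, "wy": 0, "wz": 0, "fingers": 0},
  {"dx": 0, "dy": 0, "dz": -2.5, "wx": 0, "wy": 0.003, "wz": 0, "fingers": 0},
  {"dx": 0, "dy": 0, "dz": -1, "wx": 0, "wy": 0.003, "wz": 0, "fingers": 0},
  {"dx": 0, "dy": 0, "dz": 0, "wx": 0, "wy": 0, "wz": 0, "fingers": 0},
])

```text
t: 11.88
tool_pos: [0.5059, -0.2093, 0.1251]
orientation: [-2.379, -2.05, 0.006]
force: [-0.0, 1.1, 0.1]
opening: 0.093
```

Run:
```python
from h import *
s=rep(); snap('wrist','w13.png'); print(proj('wrist',(.505,-.2085,.102)))
```

```text
t11.88 pos [ 0.5059 -0.2093  0.1251] alpha81.50 tilt [-0.0037 -0.0012] F [-0.   1.1  0.1] open0.0930
[[281.2536335  243.26078106]]
```

View pics/w13.png

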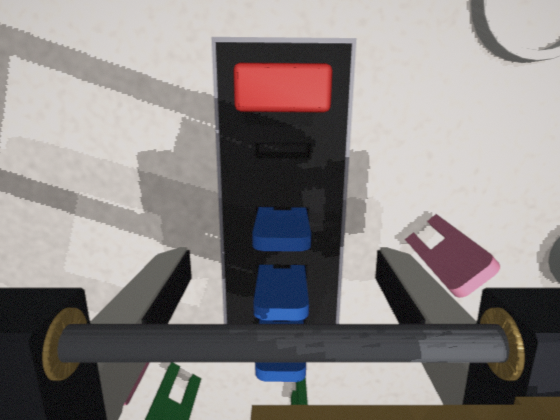

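The packer top is at (281,244), against a prediction of (281,243). The emptied slot is visible above it. I lower.

send_rows([
  {"dx": -0.1, "dy": 0.1, "dz": -1.5, "wx": 0.001, "wy": -0.002, "wz": -0.006, "fingers": 0},
  {"dx": -0.05, "dy": 0, "dz": -2, "wx": 0, "wy": 0.002, "wz": 0, "fingers": 0},
  {"dx": -0.05, "dy": 0, "dz": -1.2, "wx": 0, "wy": 0.002, "wz": 0, "fingers": 0},
  {"dx": 0, "dy": 0, "dz": 0, "wx": 0, "wy": 0, "wz": 0, "fingers": 0},
])

```text
t: 12.27
tool_pos: [0.5072, -0.2076, 0.0817]
orientation: [2.382, 2.047, -0.004]
force: [-0.3, -0.3, 0.1]
opening: 0.093
```

Run:
```python
from h import *
s=rep()
```

```text
t12.27 pos [ 0.5072 -0.2076  0.0817] alpha81.37 tilt [-0.001  -0.0022] F [-0.3 -0.3  0.1] open0.0930
```

send_rows([
  {"dx": -0.2, "dy": -0.1, "dz": -0.7, "wx": 0.002, "wy": 0, "wz": -0.003, "fingers": 0},
  {"dx": 0, "dy": 0, "dz": 0, "wx": 0, "wy": 0, "wz": 0, "fingers": 120},
  {"dx": 0, "dy": 0, "dz": 0, "wx": 0, "wy": 0, "wz": 0, "fingers": 120},
  {"dx": 0, "dy": 0, "dz": 0, "wx": 0, "wy": 0, "wz": 0, "fingers": 120},
  {"dx": 0, "dy": 0, "dz": 0, "wx": 0, "wy": 0, "wz": 0, "fingers": 120},
  {"dx": 0, "dy": 0, "dz": 0, "wx": 0, "wy": 0, "wz": 0, "fingers": 120},
])

```text
t: 12.77
tool_pos: [0.5079, -0.2094, 0.0791]
orientation: [2.381, 2.043, 0.002]
force: [-0.2, 0.3, 0.4]
opening: 0.0641
```

Run:
```python
from h import *
s=rep()
```

```text
t12.77 pos [ 0.5079 -0.2094  0.0791] alpha81.26 tilt [ 0.004  -0.0025] F [-0.2  0.3  0.4] open0.0641
```

send_rows([
  {"dx": -0.25, "dy": 0.08, "dz": -0.4, "wx": 0.002, "wy": 0.004, "wz": 0, "fingers": 120},
  {"dx": 0, "dy": 0, "dz": 0, "wx": 0, "wy": 0, "wz": 0, "fingers": 120},
])

```text
t: 12.93
tool_pos: [0.5059, -0.209, 0.0759]
orientation: [2.383, 2.044, 0.0]
force: [0.2, 0.5, -0.9]
opening: 0.0518
```

Run:
```python
from h import *
s=rep()
```

```text
t12.93 pos [ 0.5059 -0.209   0.0759] alpha81.26 tilt [ 0.0013 -0.0013] F [ 0.2  0.5 -0.9] open0.0518
```

send_rows([
  {"dx": -0.06, "dy": 0, "dz": -0.1, "wx": 0, "wy": 0, "wz": 0, "fingers": 255},
  {"dx": 0, "dy": 0, "dz": 0, "wx": 0, "wy": 0, "wz": 0, "fingers": 255},
  {"dx": 0, "dy": 0, "dz": 0, "wx": 0, "wy": 0, "wz": 0, "fingers": 255},
  {"dx": 0, "dy": 0, "dz": 0, "wx": 0, "wy": 0, "wz": 0, "fingers": 255},
  {"dx": 0, "dy": 0, "dz": 0, "wx": 0, "wy": 0, "wz": 0, "fingers": 255},
], newtons=25)

```text
t: 13.35
tool_pos: [0.5052, -0.209, 0.0748]
orientation: [2.383, 2.044, 0.0]
force: [0.8, -0.3, 1.0]
opening: 0.0333
```

Run:
```python
from h import *
s=rep()
```

```text
t13.35 pos [ 0.5052 -0.209   0.0748] alpha81.25 tilt [ 0.0013 -0.0013] F [ 0.8 -0.3  1. ] open0.0333
```

Gripped at 33.3 mm. I lift and carry it to above the gap.

send_rows([
  {"dx": 0, "dy": 0, "dz": 1.5, "wx": 0, "wy": 0, "wz": 0, "fingers": 255},
  {"dx": 0, "dy": 0, "dz": 3, "wx": 0, "wy": 0, "wz": 0, "fingers": 255},
  {"dx": 0, "dy": 0, "dz": 3, "wx": 0, "wy": 0, "wz": 0, "fingers": 255},
  {"dx": 0, "dy": 0, "dz": 3, "wx": 0, "wy": 0, "wz": 0, "fingers": 255},
  {"dx": 0, "dy": 0, "dz": 2, "wx": 0, "wy": 0, "wz": 0, "fingers": 255},
  {"dx": 0.78, "dy": 2, "dz": 0.2, "wx": 0, "wy": -0.002, "wz": 0.023, "fingers": 255},
  {"dx": 0.78, "dy": 2, "dz": 0.1, "wx": 0, "wy": -0.002, "wz": 0.023, "fingers": 255},
  {"dx": 0.78, "dy": 2, "dz": 0.1, "wx": 0, "wy": -0.002, "wz": 0.023, "fingers": 255},
  {"dx": 0.78, "dy": 2, "dz": 0.1, "wx": 0, "wy": -0.002, "wz": 0.023, "fingers": 255},
  {"dx": 0.78, "dy": 2, "dz": 0.1, "wx": 0, "wy": -0.002, "wz": 0.023, "fingers": 255},
  {"dx": 0.78, "dy": 2, "dz": 0.1, "wx": 0, "wy": -0.002, "wz": 0.023, "fingers": 255},
  {"dx": 0.78, "dy": 2, "dz": 0.1, "wx": 0, "wy": -0.002, "wz": 0.023, "fingers": 255},
  {"dx": 0.78, "dy": 2, "dz": 0.1, "wx": 0, "wy": -0.002, "wz": 0.023, "fingers": 255},
  {"dx": 0.78, "dy": 2, "dz": 0.1, "wx": 0, "wy": -0.002, "wz": 0.023, "fingers": 255},
  {"dx": 0.78, "dy": 2, "dz": 0.1, "wx": 0, "wy": -0.002, "wz": 0.023, "fingers": 255},
  {"dx": 0.78, "dy": 2, "dz": 0.1, "wx": 0, "wy": -0.002, "wz": 0.023, "fingers": 255},
  {"dx": 0.78, "dy": 2, "dz": 0.1, "wx": 0, "wy": -0.002, "wz": 0.023, "fingers": 255},
  {"dx": 0.78, "dy": 2, "dz": 0.1, "wx": 0, "wy": -0.002, "wz": 0.023, "fingers": 255},
  {"dx": 0, "dy": 0, "dz": 0, "wx": 0, "wy": 0, "wz": 0, "fingers": 255},
  {"dx": 0, "dy": 0, "dz": 0, "wx": 0, "wy": 0, "wz": 0, "fingers": 255},
])

```text
t: 15.02
tool_pos: [0.6089, 0.064, 0.2198]
orientation: [2.025, 2.374, 0.036]
force: [-0.6, -0.1, -0.7]
opening: 0.0335
```

Run:
```python
from h import *
s=rep(); mod(s)
```

```text
t15.02 pos [0.6089 0.064  0.2198] alpha99.06 tilt [0.031  0.0039] F [-0.6 -0.1 -0.7] open0.0335
module x -12.3 y -22.3 z 207.8 mm Fm -0.6 -0.0 -0.7
```

send_rows([
  {"dx": 0.2, "dy": 1.2, "dz": -0.5, "wx": -0.004, "wy": 0.03, "wz": -0.003, "fingers": 255},
  {"dx": 0.2, "dy": 1.2, "dz": -0.5, "wx": 0, "wy": 0, "wz": 0, "fingers": 255},
  {"dx": 0.2, "dy": 0.9, "dz": -0.5, "wx": 0, "wy": 0, "wz": 0, "fingers": 255},
  {"dx": 0, "dy": 0, "dz": 0, "wx": 0, "wy": 0, "wz": 0, "fingers": 255},
  {"dx": 0, "dy": 0, "dz": 0, "wx": 0, "wy": 0, "wz": 0, "fingers": 255},
])

```text
t: 15.43
tool_pos: [0.6145, 0.0961, 0.2033]
orientation: [2.045, 2.383, -0.001]
force: [0.0, -0.2, -0.2]
opening: 0.0339
```

Run:
```python
from h import *
s=rep(); mod(s)
```

```text
t15.43 pos [0.6145 0.0961 0.2033] alpha98.72 tilt [ 0.0004 -0.0014] F [ 0.  -0.2 -0.2] open0.0339
module x -1.8 y 8.5 z 191.3 mm Fm -0.0 -0.2 -0.2
```

send_rows([
  {"dx": 0, "dy": 0.3, "dz": -1.5, "wx": 0.001, "wy": 0, "wz": 0.003, "fingers": 255},
  {"dx": -0.04, "dy": 0, "dz": -2, "wx": 0, "wy": 0.002, "wz": 0, "fingers": 255},
  {"dx": -0.04, "dy": 0, "dz": -1.3, "wx": 0, "wy": 0.002, "wz": 0, "fingers": 255},
  {"dx": 0, "dy": 0, "dz": 0, "wx": 0, "wy": 0, "wz": 0, "fingers": 255},
  {"dx": 0, "dy": 0, "dz": 0, "wx": 0, "wy": 0, "wz": 0, "fingers": 255},
])

```text
t: 15.85
tool_pos: [0.6138, 0.0966, 0.1553]
orientation: [2.044, 2.385, -0.001]
force: [1.0, 0.3, 0.5]
opening: 0.034
```

Run:
```python
from h import *
s=rep(); mod(s); wcrop('c14.png')
```

```text
t15.85 pos [0.6138 0.0966 0.1553] alpha98.80 tilt [-0.0001 -0.0011] F [1.  0.3 0.5] open0.0340
module x -2.4 y 9.1 z 143.3 mm Fm 1.0 0.1 0.5
```

View pics/c14.png

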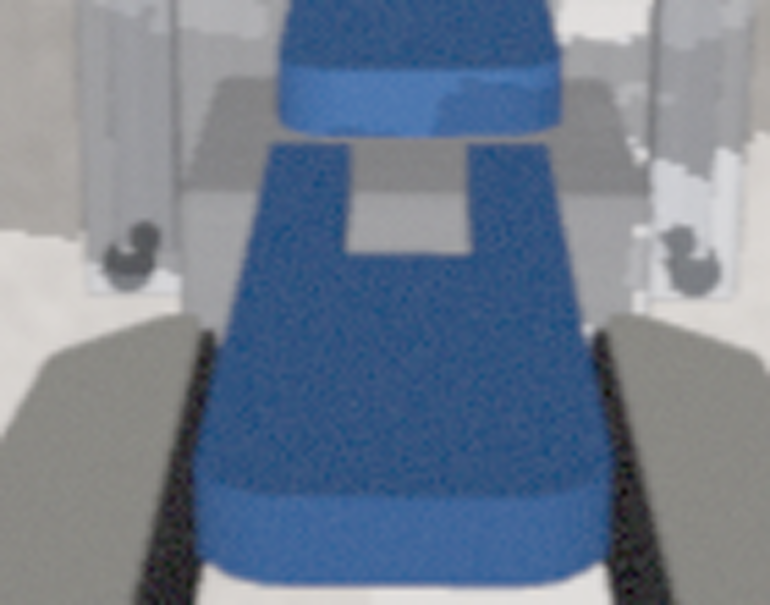

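Run:
```python
from h import *
s=robot.read_state(); zf=s['tool_pos'][2]-.065
for nm,px,z in (('P2 foot +y face',(410,145),zf),('P1 top -y',(420,135),.104),('P1 top +y',(420,68),.104),('blk',(414,190),.072),('P2 top -y edge',(404,583),zf+.092)):
    p=onz('wrist',[np.array(px)/5.5+[210,190]],z)[0]; print(nm,(p[:2]-O)@XM*1e3,(p[:2]-O)@YM*1e3)
```

```text
P2 foot +y face -1.561629371691572 12.453861508952631
P1 top -y -0.46292384071647796 18.05579337972728
P1 top +y -0.4699500156214285 26.09802630644831
blk -0.9520039124607295 0.3343063566793191
P2 top -y edge -2.4534189619337754 5.180946127628482
```

P2 spans 4.8–12.5 mm, with P1's face at 18 and the block at 0.3, so both sides clear. I shift +1 mm in x and lower in two stages.

send_rows([
  {"dx": 0.1, "dy": 0.07, "dz": -1, "wx": 0.001, "wy": 0, "wz": 0.002, "fingers": 255},
  {"dx": -0.02, "dy": 0, "dz": -1.2, "wx": 0, "wy": 0.001, "wz": 0, "fingers": 255},
  {"dx": -0.02, "dy": 0, "dz": -0.8, "wx": 0, "wy": 0.001, "wz": 0, "fingers": 255},
  {"dx": 0, "dy": 0, "dz": 0, "wx": 0, "wy": 0, "wz": 0, "fingers": 255},
])

```text
t: 16.23
tool_pos: [0.6162, 0.0968, 0.1258]
orientation: [2.042, 2.385, 0.003]
force: [0.0, 0.2, -1.5]
opening: 0.0335
```

Run:
```python
from h import *
s=rep(); mod(s); wcrop('c15.png')
```

```text
t16.23 pos [0.6162 0.0968 0.1258] alpha98.88 tilt [0.0027 0.0003] F [ 0.   0.2 -1.5] open0.0335
module x 0.0 y 8.9 z 113.8 mm Fm 0.1 0.2 -1.5
```

View pics/c15.png

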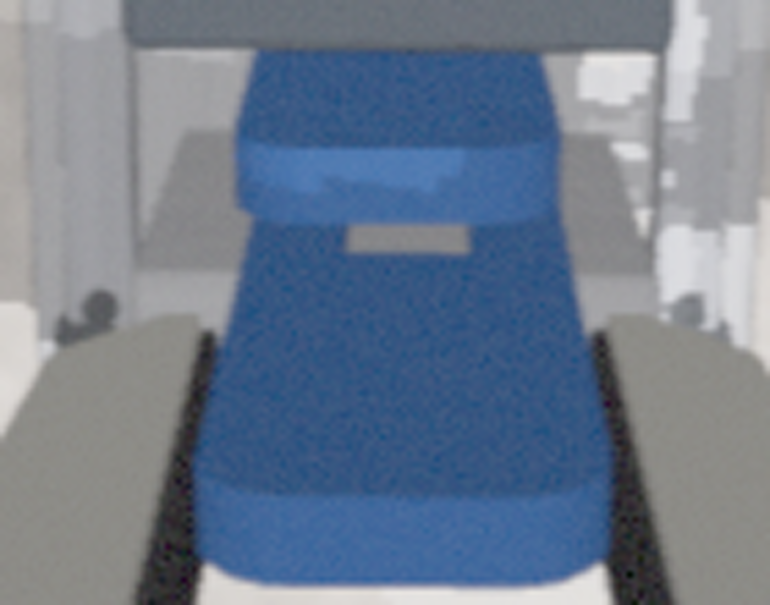

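send_rows([
  {"dx": -0.1, "dy": 0, "dz": 0, "wx": 0, "wy": 0.003, "wz": 0, "fingers": 255},
  {"dx": -0.03, "dy": 0, "dz": -0.9, "wx": 0, "wy": 0.001, "wz": 0, "fingers": 255},
  {"dx": -0.03, "dy": 0, "dz": -0.9, "wx": 0, "wy": 0.001, "wz": 0, "fingers": 255},
  {"dx": 0, "dy": 0, "dz": -0.2, "wx": 0, "wy": 0, "wz": 0, "fingers": 255},
  {"dx": 0, "dy": 0, "dz": 0, "wx": 0, "wy": 0, "wz": 0, "fingers": 255},
])

```text
t: 16.7
tool_pos: [0.6153, 0.097, 0.1054]
orientation: [-2.042, -2.386, 0.0]
force: [-0.3, -0.4, -0.5]
opening: 0.0335
```

Run:
```python
from h import *
s=rep(); mod(s)
```

```text
t16.70 pos [0.6153 0.097  0.1054] alpha98.89 tilt [-0.001   0.0004] F [-0.3 -0.4 -0.5] open0.0335
module x -0.9 y 9.3 z 93.4 mm Fm -0.4 -0.3 -0.5
```

send_rows([
  {"dx": -0.03, "dy": 0, "dz": -0.8, "wx": 0, "wy": 0, "wz": 0, "fingers": 255},
  {"dx": -0.02, "dy": 0, "dz": -0.9, "wx": 0, "wy": 0.001, "wz": 0, "fingers": 255},
  {"dx": -0.02, "dy": 0, "dz": -0.5, "wx": 0, "wy": 0, "wz": 0, "fingers": 255},
  {"dx": 0, "dy": 0, "dz": 0, "wx": 0, "wy": 0, "wz": 0, "fingers": 255},
])

```text
t: 17.03
tool_pos: [0.6144, 0.0971, 0.0809]
orientation: [-2.041, -2.386, 0.002]
force: [0.2, -0.7, -0.2]
opening: 0.0333
```

Run:
```python
from h import *
s=rep(); mod(s); wcrop('c16.png')
```

```text
t17.03 pos [0.6144 0.0971 0.0809] alpha98.90 tilt [-0.0022  0.0004] F [ 0.2 -0.7 -0.2] open0.0333
module x -1.8 y 9.5 z 68.9 mm Fm 0.1 -0.8 -0.2
```

View pics/c16.png

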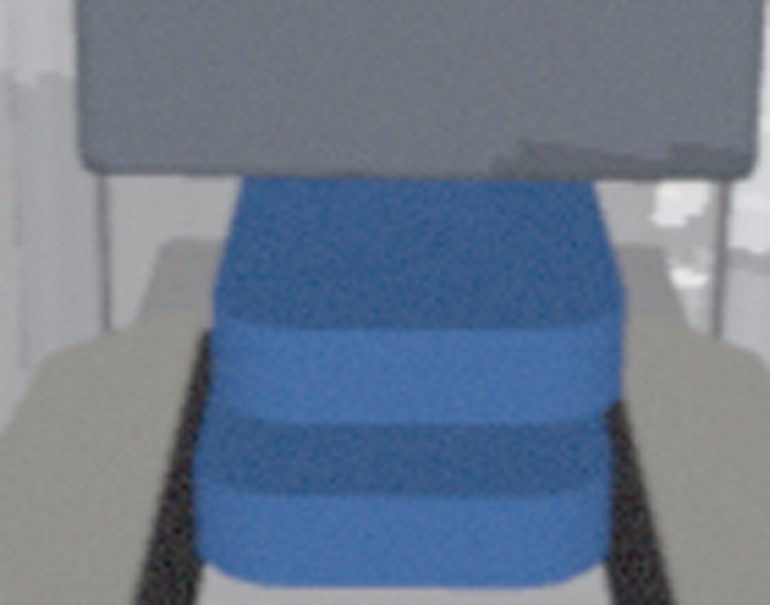

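P1 sits 1 mm to +x of P2, so I shift +0.9 mm and slide towards P1.

send_rows([
  {"dx": 0.1, "dy": 0.02, "dz": 0, "wx": 0, "wy": -0.002, "wz": 0, "fingers": 255},
  {"dx": -0.02, "dy": 0.12, "dz": -0.05, "wx": 0, "wy": 0, "wz": 0, "fingers": 255},
  {"dx": -0.02, "dy": 0.12, "dz": 0, "wx": 0, "wy": 0, "wz": 0, "fingers": 255},
  {"dx": 0, "dy": 0, "dz": 0, "wx": 0, "wy": 0, "wz": 0, "fingers": 255},
])

```text
t: 17.42
tool_pos: [0.6156, 0.0999, 0.0814]
orientation: [2.042, 2.387, 0.002]
force: [-0.3, 0.3, -0.1]
opening: 0.0338
```

Run:
```python
from h import *
s=rep(); mod(s); wcrop('c17.png')
```

```text
t17.42 pos [0.6156 0.0999 0.0814] alpha98.89 tilt [0.0009 0.0005] F [-0.3  0.3 -0.1] open0.0338
module x -0.1 y 12.1 z 69.4 mm Fm -0.2 0.4 -0.1
```

View pics/c17.png

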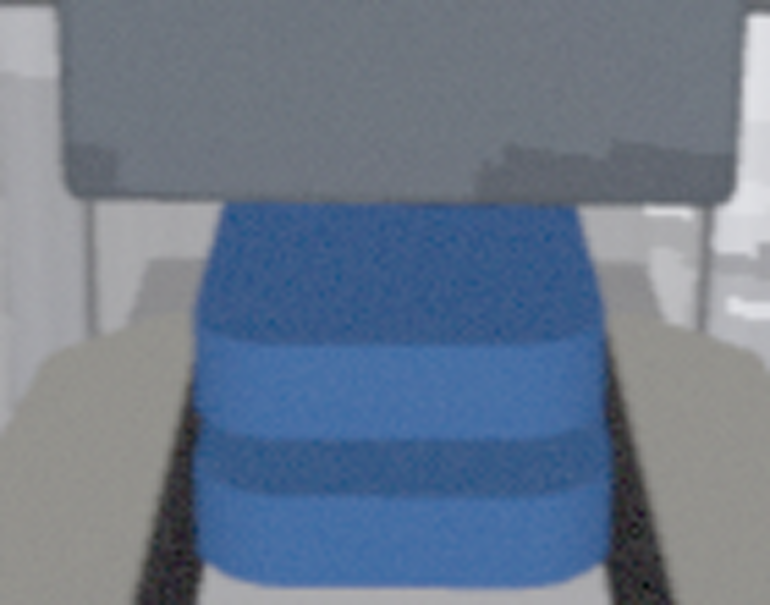

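Aligned to 0.2 mm. I continue sliding.

send_rows([
  {"dx": -0.04, "dy": 0.12, "dz": 0, "wx": 0, "wy": 0.001, "wz": 0, "fingers": 255},
  {"dx": -0.02, "dy": 0.08, "dz": 0, "wx": 0, "wy": 0, "wz": 0, "fingers": 255},
])

```text
t: 17.63
tool_pos: [0.6154, 0.1012, 0.0819]
orientation: [2.042, 2.386, 0.0]
force: [0.8, -4.8, -1.8]
opening: 0.0336
```

Run:
```python
from h import *
s=rep(); mod(s)
```

```text
t17.63 pos [0.6154 0.1012 0.0819] alpha98.88 tilt [ 0.001  -0.0008] F [ 0.8 -4.8 -1.8] open0.0336
module x -0.1 y 13.4 z 69.9 mm Fm 0.1 -4.9 -1.8
```

Run:
```python
from h import *
wcrop('c18.png')
im=snap('scene','s2.png');g=np.clip((im/255.)**0.6*255,0,255).astype('uint8')[:,:,::-1]
cv2.imwrite('pics/s2c.png',cv2.resize(g[240:330,310:420],None,fx=6.5,fy=6.5,interpolation=cv2.INTER_CUBIC))
```

```text
(no output)
```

View pics/c18.png

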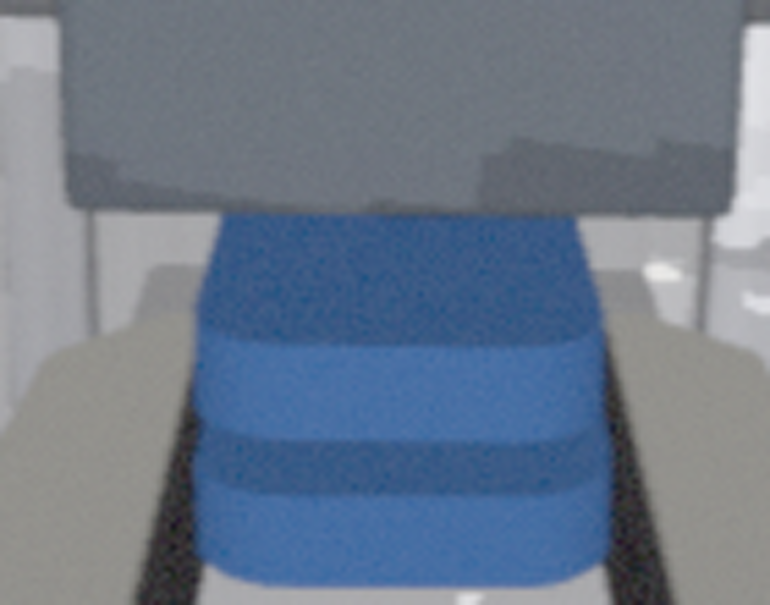

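View pics/s2c.png

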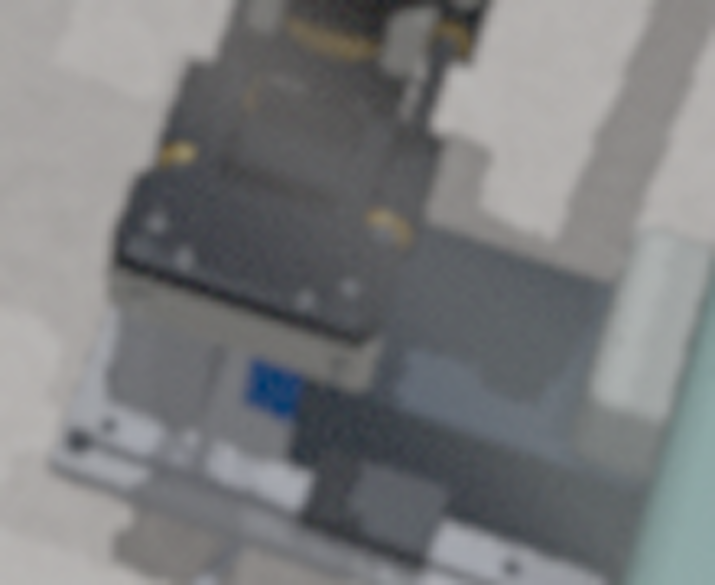

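Run:
```python
from h import *
s=robot.read_state(); rep(); mod(s); print(s['wrist_torque'].round(2)); zt=s['tool_pos'][2]+.027
for nm,px,z in (('P2 top +y',(404,493),zt),('P2 top -y',(404,583),zt),('P1 top -y',(401,438),.104),('P1 top +y',(401,345),.104),('carr',(400,212),.072)):
    p=onz('wrist',[np.array(px)/5.5+[210,190]],z)[0]; print(nm,((p[:2]-O)@XM*1e3).round(1),((p[:2]-O)@YM*1e3).round(1))
```

```text
t17.73 pos [0.6154 0.1012 0.0818] alpha98.89 tilt [ 0.0009 -0.0007] F [ 0.9 -4.2 -0.2] open0.0335
module x -0.1 y 13.3 z 69.8 mm Fm 0.2 -4.3 -0.2
[-0.79 -0.22  0.02]
P2 top +y -0.1 17.4
P2 top -y -0.1 9.5
P1 top -y -0.3 19.8
P1 top +y -0.3 27.9
carr -0.4 27.7
```

P1 is now hard against the carriage (19.8–27.9, carriage face 27.7). P2 is about 2 mm short of it, so the finger edges are probably rubbing on P1. I set P2 down here, release, and then press it home.

send_rows([
  {"dx": -0.05, "dy": -0.02, "dz": -0.2, "wx": 0.001, "wy": 0.001, "wz": 0, "fingers": 255},
  {"dx": -0.02, "dy": 0, "dz": -0.2, "wx": 0, "wy": 0, "wz": 0, "fingers": 255},
  {"dx": -0.02, "dy": 0, "dz": -0.1, "wx": 0, "wy": 0, "wz": 0, "fingers": 255},
])

```text
t: 17.98
tool_pos: [0.6153, 0.1008, 0.0776]
orientation: [2.043, 2.386, 0.003]
force: [0.1, -1.9, 0.8]
opening: 0.0342
```

Run:
```python
from h import *
s=rep(); mod(s)
```

```text
t17.98 pos [0.6153 0.1008 0.0776] alpha98.86 tilt [0.0018 0.0006] F [ 0.1 -1.9  0.8] open0.0342
module x -0.3 y 13.0 z 65.6 mm Fm -0.2 -1.9 0.8
```

Nearly on the plate. I lower a little more and open.

send_rows([
  {"dx": -0.03, "dy": 0, "dz": -0.1, "wx": 0, "wy": 0.001, "wz": 0, "fingers": 255},
  {"dx": 0, "dy": 0, "dz": 0, "wx": 0, "wy": 0, "wz": 0, "fingers": 140},
  {"dx": 0, "dy": 0, "dz": 0, "wx": 0, "wy": 0, "wz": 0, "fingers": 100},
  {"dx": 0, "dy": 0, "dz": 0, "wx": 0, "wy": 0, "wz": 0, "fingers": 100},
  {"dx": 0, "dy": 0, "dz": 0, "wx": 0, "wy": 0, "wz": 0, "fingers": 100},
])

```text
t: 18.4
tool_pos: [0.615, 0.1023, 0.0767]
orientation: [-2.042, -2.386, -0.005]
force: [-0.9, 0.5, 0.3]
opening: 0.0544
```

Run:
```python
from h import *
s=rep(); mod(s); wcrop('c19.png')
```

```text
t18.40 pos [0.615  0.1023 0.0767] alpha98.88 tilt [0.001 0.003] F [-0.9  0.5  0.3] open0.0544
module x -0.3 y 14.5 z 64.7 mm Fm -0.8 0.6 0.3
```

View pics/c19.png

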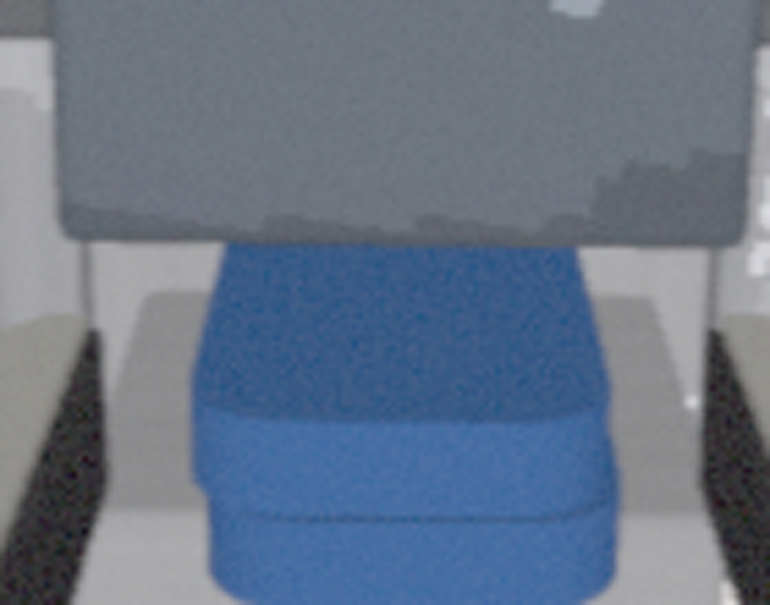

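Run:
```python
from h import *
s=robot.read_state()
for nm,px,z in (('P2 top -y',(413,606),.104),('P1/P2',(405,518),.104),('P1 top +y',(401,420),.104),('carr',(402,243),.072),('blk?',(400,512),.072)):
    p=onz('wrist',[np.array(px)/5.5+[210,190]],z)[0]; print(nm,((p[:2]-O)@XM*1e3).round(1),((p[:2]-O)@YM*1e3).round(1))
```

```text
P2 top -y 0.3 8.7
P1/P2 -0.3 16.5
P1 top +y -0.6 24.9
carr -0.4 27.6
blk? -0.6 0.1
```

The packers are side by side. P1's top reads about 2.7 mm off the carriage, so the stack is slightly loose, and the wedge will press it up. I retreat to the wedge and check the stack from the fixed cameras on the way.

send_rows([
  {"dx": 0, "dy": 0, "dz": 1, "wx": 0, "wy": 0, "wz": 0, "fingers": 60},
  {"dx": 0, "dy": 0, "dz": 3, "wx": 0, "wy": 0, "wz": 0, "fingers": 0},
  {"dx": 0, "dy": 0, "dz": 3, "wx": 0, "wy": 0, "wz": 0, "fingers": 0},
  {"dx": 0, "dy": 0, "dz": 3, "wx": 0, "wy": 0, "wz": 0, "fingers": 0},
  {"dx": -0.7, "dy": -1.6, "dz": 0.5, "wx": 0, "wy": 0, "wz": -0.028, "fingers": 0},
  {"dx": -0.85, "dy": -2, "dz": 0, "wx": 0, "wy": 0, "wz": -0.028, "fingers": 0},
  {"dx": -0.85, "dy": -2, "dz": 0, "wx": 0, "wy": 0, "wz": -0.028, "fingers": 0},
  {"dx": -0.85, "dy": -2, "dz": 0, "wx": 0, "wy": 0, "wz": -0.028, "fingers": 0},
  {"dx": -0.85, "dy": -2, "dz": 0, "wx": 0, "wy": 0, "wz": -0.028, "fingers": 0},
  {"dx": -0.85, "dy": -2, "dz": 0, "wx": 0, "wy": 0, "wz": -0.028, "fingers": 0},
  {"dx": -0.85, "dy": -2, "dz": 0, "wx": 0, "wy": 0, "wz": -0.028, "fingers": 0},
  {"dx": -0.85, "dy": -2, "dz": 0, "wx": 0, "wy": 0, "wz": -0.028, "fingers": 0},
  {"dx": -0.85, "dy": -2, "dz": 0, "wx": 0, "wy": 0, "wz": -0.028, "fingers": 0},
  {"dx": -0.85, "dy": -2, "dz": 0, "wx": 0, "wy": 0, "wz": -0.028, "fingers": 0},
  {"dx": -0.85, "dy": -2, "dz": 0, "wx": 0, "wy": 0, "wz": -0.028, "fingers": 0},
  {"dx": 0, "dy": 0, "dz": 0, "wx": 0, "wy": 0, "wz": 0, "fingers": 0},
  {"dx": 0, "dy": 0, "dz": 0, "wx": 0, "wy": 0, "wz": 0, "fingers": 0},
])

```text
t: 19.87
tool_pos: [0.5171, -0.1207, 0.2001]
orientation: [2.392, 2.028, 0.015]
force: [0.3, -0.3, 0.5]
opening: 0.0928
```

Run:
```python
from h import *
s=rep(); g=lambda im:np.clip((im/255.)**0.6*255,0,255).astype('uint8')[:,:,::-1]
im=snap('scene','s3.png');cv2.imwrite('pics/s3c.png',cv2.resize(g(im)[240:330,310:420],None,fx=6.5,fy=6.5,interpolation=cv2.INTER_CUBIC))
im=snap('top','t3.png');cv2.imwrite('pics/t3c.png',cv2.resize(g(im)[170:240,140:230],None,fx=8,fy=8,interpolation=cv2.INTER_CUBIC))
```

```text
t19.87 pos [ 0.5171 -0.1207  0.2001] alpha80.59 tilt [0.0112 0.0017] F [ 0.3 -0.3  0.5] open0.0928
```

View pics/s3c.png

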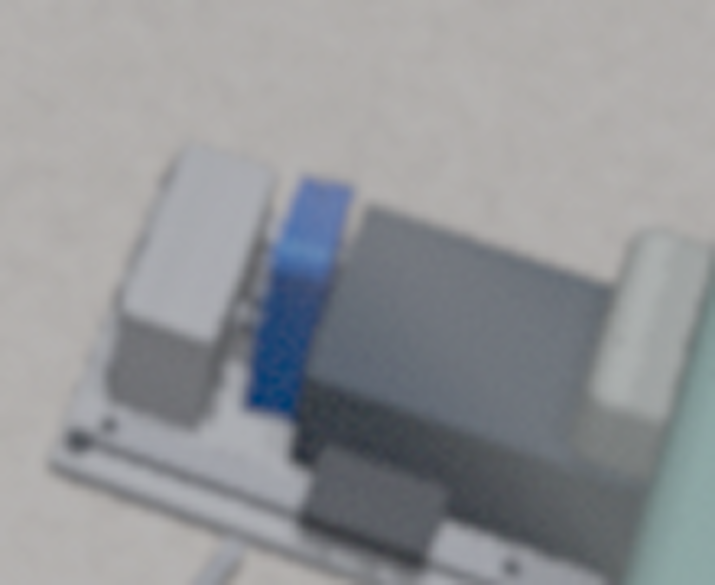

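View pics/t3c.png

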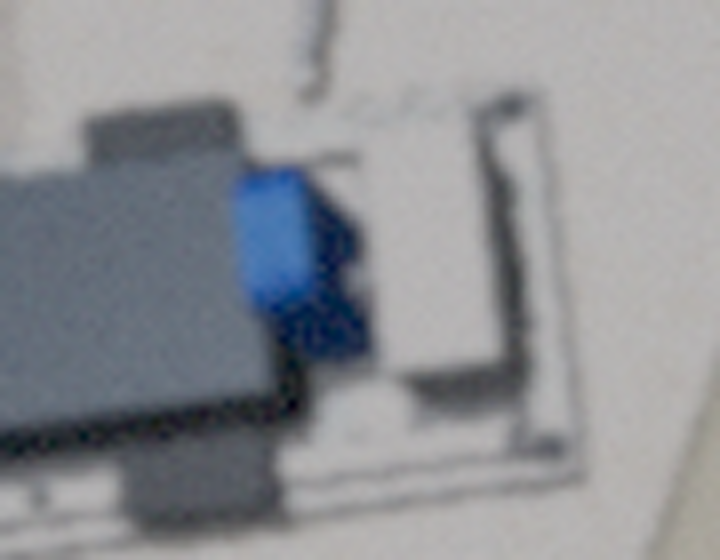

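Run:
```python
from h import *
f=lambda n,px,z:(lambda p:((p-O)@XM*1e3,(p-O)@YM*1e3))(onz(n,[px],z)[0][:2])
c=lambda x,y:(140+x/8,170+y/8)
for nm,px,z in(('top -y/-x corner',c(308,300),.104),('top -y/+x',c(300,175),.104),('top +y/-x',c(257,308),.104),('foot -y -x',c(372,355),.012),('blk inner -x',c(382,370),.072),('blk inner +x',c(365,150),.072),('carr -x',c(275,400),.072),('carr +x',c(240,160),.072)): print(nm,np.round(f('top',px,z),1))
d=lambda x,y:(310+x/6.5,240+y/6.5)
for nm,px,z in(('P2 top -y +x',d(277,250),.104),('P1 top +y +x',d(328,268),.104),('P2 foot -y +x',d(248,408),.012),('blk +x',d(215,340),.072),('carr +x',d(308,378),.072)): print('scene',nm,np.round(f('scene',px,z),1))
```

```text
top -y/-x corner [-18.   12.2]
top -y/+x [12.8 10.5]
top +y/-x [-18.   24.5]
foot -y -x [-16.2  13.9]
blk inner -x [-31.7   2. ]
blk inner +x [24.6 -0.7]
carr -x [-35.1  29.1]
carr +x [26.8 30.6]
scene P2 top -y +x [16.8 11.8]
scene P1 top +y +x [17.1 27. ]
scene P2 foot -y +x [17.4 12.9]
scene blk +x [32.8  1.4]
scene carr +x [34.8 30.1]
```

From both fixed cameras the stack stands upright, about 11 mm clear of the block and up to 2 mm from the carriage, which leaves room for the wedge to enter and close it up. Now I align over the wedge.

send_rows([
  {"dx": 0.1, "dy": -0.5, "dz": -0.5, "wx": -0.002, "wy": 0.011, "wz": 0.011, "fingers": 0},
  {"dx": 0, "dy": 0, "dz": -2, "wx": 0, "wy": 0.002, "wz": 0, "fingers": 0},
  {"dx": 0, "dy": 0, "dz": -2, "wx": 0, "wy": 0.002, "wz": 0, "fingers": 0},
  {"dx": 0, "dy": 0, "dz": -0.5, "wx": 0, "wy": 0, "wz": 0, "fingers": 0},
  {"dx": 0, "dy": 0, "dz": 0, "wx": 0, "wy": 0, "wz": 0, "fingers": 0},
])

```text
t: 20.38
tool_pos: [0.5213, -0.1222, 0.1494]
orientation: [-2.372, -2.058, 0.005]
force: [-0.1, 0.2, -0.3]
opening: 0.093
```

Run:
```python
from h import *
s=rep(); wcrop('c20.png',200,370,170,300,4.5)
```

```text
t20.38 pos [ 0.5213 -0.1222  0.1494] alpha81.89 tilt [-0.0029 -0.0011] F [-0.1  0.2 -0.3] open0.0930
```

View pics/c20.png

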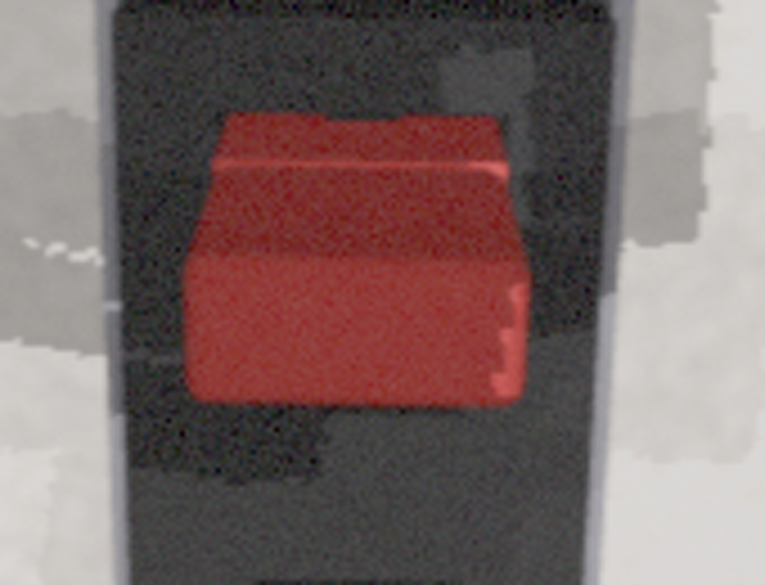

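Run:
```python
from h import *
st=robot.read_state()
q=lambda x,y:(200+x/4.5,170+y/4.5)
p=onz('wrist',[q(357,255),q(357,402),q(187,330),q(528,330)],.115); print(p.round(4)); print('len y',np.linalg.norm(p[0]-p[1]),'w',np.linalg.norm(p[2]-p[3]),'ctr',((p[0]+p[1])/2).round(4),'xctr',((p[2]+p[3])/2).round(4))
f=p[0].copy()
for z in(.115,.07,.045):
    f[2]=z; uv=proj('wrist',f)[0]; print(z,((uv-[200,170])*4.5).round(0))
# bottom visible rows at given heights -> y
for z,r in((.07,165),(.045,115)): print(z,onz('wrist',[q(360,r)],z).round(4))
print('empty slot +45', onz('wrist',[q(357,583)],.045))
```

```text
[[ 0.5199 -0.1152  0.115 ]
 [ 0.5169 -0.1361  0.115 ]
 [ 0.4959 -0.1226  0.115 ]
 [ 0.5411 -0.129   0.115 ]]
len y 0.021101812214817526 w 0.04564327116957202 ctr [ 0.5184 -0.1257  0.115 ] xctr [ 0.5185 -0.1258  0.115 ]
0.115 [357. 255.]
0.07 [360. 161.]
0.045 [362. 121.]
0.07 [[ 0.5198 -0.1159  0.07  ]]
0.045 [[ 0.5198 -0.1141  0.045 ]]
empty slot +45 [[ 0.50615256 -0.20435032  0.045     ]]
```

The +y face of the wedge is the flat one: its foot lines project coplanar with the head edge. So the slope already faces -y, as needed in the module. The head centre is (0.518,-0.126) and measures 21 x 46 mm, which fits. I lower onto it.

send_rows([
  {"dx": -0.3, "dy": -0.35, "dz": -1, "wx": 0.001, "wy": -0.002, "wz": -0.01, "fingers": 0},
  {"dx": -0.02, "dy": 0, "dz": -2, "wx": 0, "wy": 0.002, "wz": 0, "fingers": 0},
  {"dx": -0.02, "dy": 0, "dz": -2, "wx": 0, "wy": 0.002, "wz": 0, "fingers": 0},
  {"dx": -0.02, "dy": 0, "dz": -1.2, "wx": 0, "wy": 0.001, "wz": 0, "fingers": 0},
  {"dx": 0, "dy": 0, "dz": 0, "wx": 0, "wy": 0, "wz": 0, "fingers": 0},
])

```text
t: 20.85
tool_pos: [0.5203, -0.1265, 0.089]
orientation: [2.38, 2.046, -0.001]
force: [-1.0, 0.4, -0.8]
opening: 0.0926
```

Run:
```python
from h import *
s=rep()
```

```text
t20.85 pos [ 0.5203 -0.1265  0.089 ] alpha81.36 tilt [ 0.0009 -0.0025] F [-1.   0.4 -0.8] open0.0926
```

send_rows([
  {"dx": -0.2, "dy": 0.05, "dz": -0.6, "wx": 0.002, "wy": 0, "wz": 0, "fingers": 0},
  {"dx": -0.05, "dy": 0, "dz": -0.4, "wx": 0, "wy": 0.001, "wz": 0, "fingers": 60},
  {"dx": 0, "dy": 0, "dz": 0, "wx": 0, "wy": 0, "wz": 0, "fingers": 90},
  {"dx": 0, "dy": 0, "dz": 0, "wx": 0, "wy": 0, "wz": 0, "fingers": 90},
], newtons=60)

```text
t: 21.18
tool_pos: [0.5184, -0.1265, 0.0802]
orientation: [2.381, 2.046, 0.001]
force: [0.4, -1.0, 0.0]
opening: 0.0773
```

Run:
```python
from h import *
s=rep()
```

```text
t21.18 pos [ 0.5184 -0.1265  0.0802] alpha81.34 tilt [ 0.0017 -0.0009] F [ 0.4 -1.   0. ] open0.0773
```

send_rows([
  {"dx": 0, "dy": 0.08, "dz": -0.2, "wx": 0.001, "wy": 0.002, "wz": 0, "fingers": 255},
  {"dx": 0, "dy": 0, "dz": 0, "wx": 0, "wy": 0, "wz": 0, "fingers": 255},
  {"dx": 0, "dy": 0, "dz": 0, "wx": 0, "wy": 0, "wz": 0, "fingers": 255},
  {"dx": 0, "dy": 0, "dz": 0, "wx": 0, "wy": 0, "wz": 0, "fingers": 255},
  {"dx": 0, "dy": 0, "dz": 0, "wx": 0, "wy": 0, "wz": 0, "fingers": 255},
  {"dx": 0, "dy": 0, "dz": 0, "wx": 0, "wy": 0, "wz": 0, "fingers": 255},
  {"dx": 0, "dy": 0, "dz": 0, "wx": 0, "wy": 0, "wz": 0, "fingers": 255},
], newtons=60)

```text
t: 21.77
tool_pos: [0.5204, -0.1262, 0.0808]
orientation: [2.38, 2.045, 0.003]
force: [-0.1, -0.0, -0.7]
opening: 0.046
```

Run:
```python
from h import *
s=rep()
```

```text
t21.77 pos [ 0.5204 -0.1262  0.0808] alpha81.35 tilt [ 0.0039 -0.0013] F [-0.1 -0.  -0.7] open0.0460
```

Gripped at 46 mm. I lift it clear and carry it to above the gap.

send_rows([
  {"dx": 0, "dy": 0, "dz": 1.5, "wx": 0, "wy": 0, "wz": 0, "fingers": 255},
  {"dx": 0, "dy": 0, "dz": 3, "wx": 0, "wy": 0, "wz": 0, "fingers": 255},
  {"dx": 0, "dy": 0, "dz": 3, "wx": 0, "wy": 0, "wz": 0, "fingers": 255},
  {"dx": 0, "dy": 0, "dz": 3, "wx": 0, "wy": 0, "wz": 0, "fingers": 255},
  {"dx": 0, "dy": 0, "dz": 2.5, "wx": 0, "wy": 0, "wz": 0, "fingers": 255},
  {"dx": 0.9, "dy": 1.8, "dz": 0.2, "wx": 0, "wy": -0.001, "wz": 0.03, "fingers": 255},
  {"dx": 0.9, "dy": 1.8, "dz": 0.1, "wx": 0, "wy": -0.001, "wz": 0.03, "fingers": 255},
  {"dx": 0.9, "dy": 1.8, "dz": 0.1, "wx": 0, "wy": -0.001, "wz": 0.03, "fingers": 255},
  {"dx": 0.9, "dy": 1.8, "dz": 0.1, "wx": 0, "wy": -0.001, "wz": 0.03, "fingers": 255},
  {"dx": 0.9, "dy": 1.8, "dz": 0.1, "wx": 0, "wy": -0.001, "wz": 0.03, "fingers": 255},
  {"dx": 0.9, "dy": 1.8, "dz": 0.1, "wx": 0, "wy": -0.001, "wz": 0.03, "fingers": 255},
  {"dx": 0.9, "dy": 1.8, "dz": 0.1, "wx": 0, "wy": -0.001, "wz": 0.03, "fingers": 255},
  {"dx": 0.9, "dy": 1.8, "dz": 0.1, "wx": 0, "wy": -0.001, "wz": 0.03, "fingers": 255},
  {"dx": 0.9, "dy": 1.8, "dz": 0.1, "wx": 0, "wy": -0.001, "wz": 0.03, "fingers": 255},
  {"dx": 0.9, "dy": 1.8, "dz": 0.1, "wx": 0, "wy": -0.001, "wz": 0.03, "fingers": 255},
  {"dx": 0, "dy": 0, "dz": 0, "wx": 0, "wy": 0, "wz": 0, "fingers": 255},
  {"dx": 0, "dy": 0, "dz": 0, "wx": 0, "wy": 0, "wz": 0, "fingers": 255},
])

```text
t: 23.18
tool_pos: [0.6119, 0.0622, 0.2272]
orientation: [2.029, 2.384, 0.017]
force: [0.2, -0.7, -0.5]
opening: 0.0454
```

Run:
```python
from h import *
s=rep(); mod(s)
```

```text
t23.18 pos [0.6119 0.0622 0.2272] alpha99.19 tilt [0.0155 0.001 ] F [ 0.2 -0.7 -0.5] open0.0454
module x -9.7 y -24.6 z 215.2 mm Fm 0.1 -0.8 -0.5
```

send_rows([
  {"dx": 0.3, "dy": 1, "dz": -0.5, "wx": -0.001, "wy": 0.015, "wz": -0.005, "fingers": 255},
  {"dx": 0.25, "dy": 0.8, "dz": -0.5, "wx": 0, "wy": 0, "wz": 0, "fingers": 255},
  {"dx": 0, "dy": 0.2, "dz": -0.5, "wx": 0, "wy": 0, "wz": 0, "fingers": 255},
  {"dx": 0, "dy": 0, "dz": 0, "wx": 0, "wy": 0, "wz": 0, "fingers": 255},
  {"dx": 0, "dy": 0, "dz": 0, "wx": 0, "wy": 0, "wz": 0, "fingers": 255},
])

```text
t: 23.6
tool_pos: [0.6165, 0.0804, 0.2105]
orientation: [2.046, 2.384, -0.003]
force: [-0.2, -1.5, 0.2]
opening: 0.0457
```

Run:
```python
from h import *
s=rep(); mod(s); wcrop('c21.png',200,370,170,300,4.5)
```

```text
t23.60 pos [0.6165 0.0804 0.2105] alpha98.73 tilt [-0.0009 -0.0014] F [-0.2 -1.5  0.2] open0.0457
module x -2.3 y -7.3 z 198.5 mm Fm -0.4 -1.4 0.2
```

View pics/c21.png

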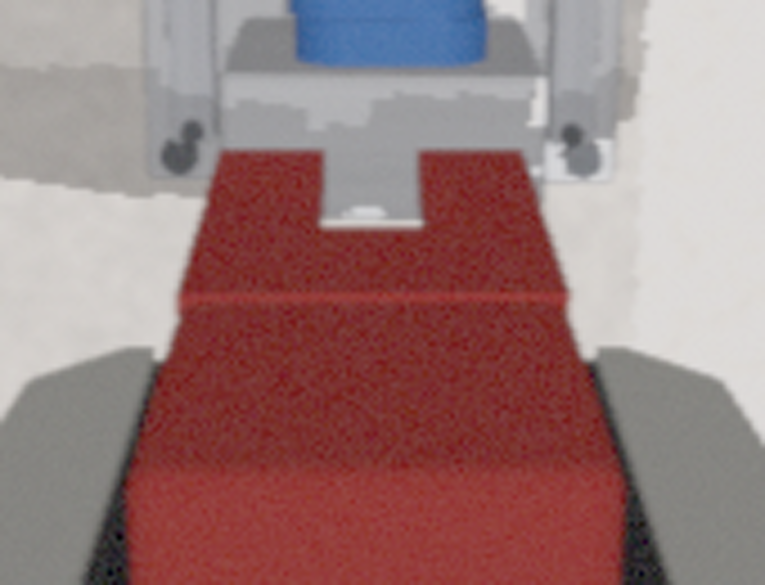

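```bash
cat >> h.py <<'E'
def meas(items,x0,y0,k):
    for nm,px,z in items:
        p=onz('wrist',[np.array(px)/k+[x0,y0]],z)[0][:2]-O; print(nm,'x %.1f y %.1f'%(p@XM*1e3,p@YM*1e3))
E
python3 - <<'E'
from h import *
z=robot.read_state()['tool_pos'][2]
meas((('tip flat',(370,152),z-.0708),('head flat top',(376,467),z+.0342),('blk',(383,72),.072),('P2 -y',(392,66),.104)),200,170,4.5)
E
```

```text
tip flat x -3.1 y 3.2
head flat top x -2.3 y 3.0
blk x -0.8 y 0.3
P2 -y x 0.6 y 8.7
```

The tip's flat face is at y=3.2, the opening runs from 0.3 to 8.7, and the tip is 2.5 mm low in x. I shift and lower to just above the packer tops.

send_rows([
  {"dx": 0.2, "dy": 0.37, "dz": 0, "wx": 0.001, "wy": 0, "wz": 0.003, "fingers": 255},
  {"dx": -0.02, "dy": 0, "dz": -1, "wx": 0, "wy": 0.001, "wz": 0, "fingers": 255},
  {"dx": -0.02, "dy": 0, "dz": -1, "wx": 0, "wy": 0.001, "wz": 0, "fingers": 255},
  {"dx": 0, "dy": 0, "dz": 0, "wx": 0, "wy": 0, "wz": 0, "fingers": 255},
])

```text
t: 23.98
tool_pos: [0.6184, 0.0828, 0.1899]
orientation: [-2.044, -2.385, 0.002]
force: [0.1, 0.5, -2.0]
opening: 0.0458
```

Run:
```python
from h import *
s=rep(); mod(s); wcrop('c22.png',200,370,170,300,4.5)
```

```text
t23.98 pos [0.6184 0.0828 0.1899] alpha98.81 tilt [-0.0009 -0.0005] F [ 0.1  0.5 -2. ] open0.0458
module x 0.0 y -5.3 z 177.9 mm Fm 0.2 0.5 -2.0
```

View pics/c22.png

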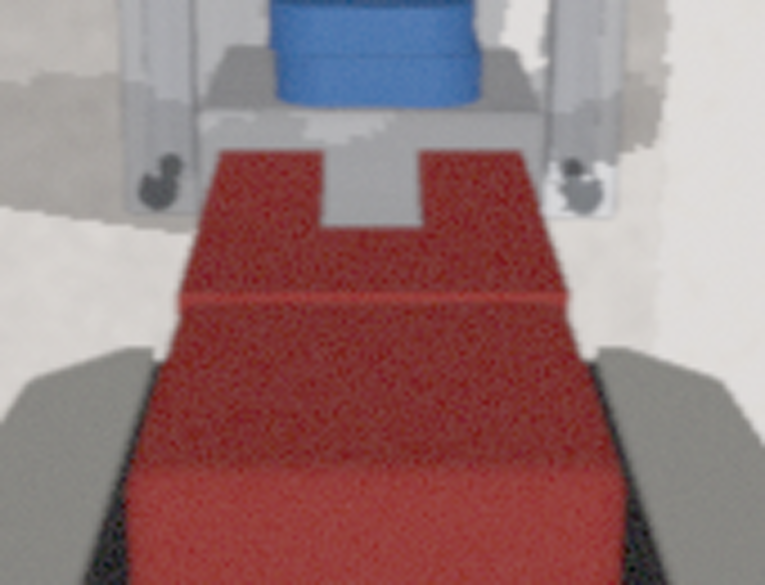

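Run:
```python
from h import *
z=robot.read_state()['tool_pos'][2]
meas((('tip flat',(370,152),z-.0708),('blk',(370,108),.072),('P2 -y',(379,104),.104)),200,170,4.5)
```

```text
tip flat x -0.5 y 5.3
blk x -0.6 y 0.3
P2 -y x 0.9 y 9.0
```

The x alignment is good. I nudge +1.3 mm in y and lower to just above the block top.

send_rows([
  {"dx": -0.02, "dy": 0.13, "dz": -0.5, "wx": 0, "wy": -0.001, "wz": 0.001, "fingers": 255},
  {"dx": -0.02, "dy": 0, "dz": -1, "wx": 0, "wy": 0.001, "wz": 0, "fingers": 255},
  {"dx": -0.02, "dy": 0, "dz": -1, "wx": 0, "wy": 0.001, "wz": 0, "fingers": 255},
  {"dx": -0.02, "dy": 0, "dz": -1, "wx": 0, "wy": 0.001, "wz": 0, "fingers": 255},
  {"dx": 0, "dy": 0, "dz": 0, "wx": 0, "wy": 0, "wz": 0, "fingers": 255},
])

```text
t: 24.45
tool_pos: [0.6175, 0.084, 0.1519]
orientation: [-2.042, -2.385, 0.003]
force: [0.1, -0.2, -1.3]
opening: 0.0459
```

Run:
```python
from h import *
s=rep(); mod(s); wcrop('c23.png',200,370,170,300,4.5)
```

```text
t24.45 pos [0.6175 0.084  0.1519] alpha98.87 tilt [-0.0025 -0.0006] F [ 0.1 -0.2 -1.3] open0.0459
module x -0.7 y -3.9 z 139.9 mm Fm 0.1 -0.2 -1.3
```

View pics/c23.png

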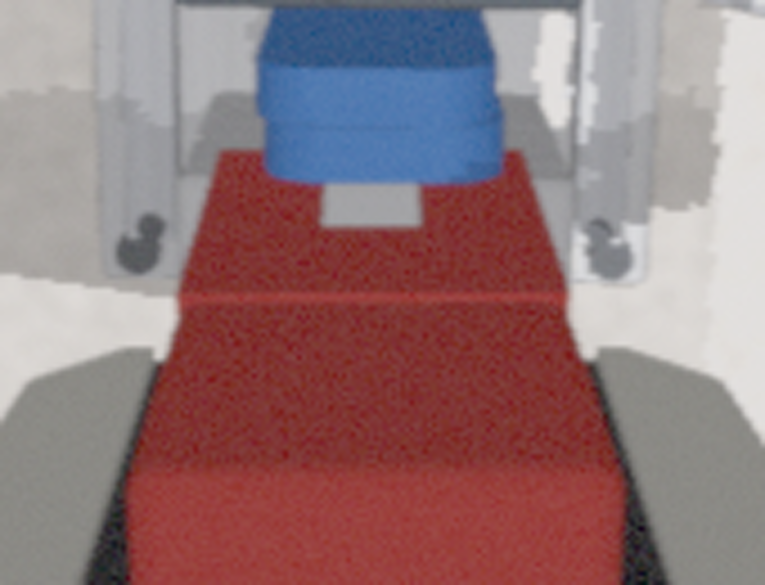

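The tip has passed P2's top with no contact. I continue down, following the 1:5 slope in +y.

send_rows([
  {"dx": 0, "dy": 0, "dz": -0.8, "wx": 0, "wy": -0.002, "wz": 0, "fingers": 255},
  {"dx": -0.02, "dy": 0.05, "dz": -0.8, "wx": 0, "wy": 0, "wz": 0, "fingers": 255},
  {"dx": -0.03, "dy": 0.1, "dz": -0.5, "wx": 0, "wy": 0, "wz": 0, "fingers": 255},
  {"dx": 0, "dy": 0, "dz": 0, "wx": 0, "wy": 0, "wz": 0, "fingers": 255},
])

```text
t: 24.83
tool_pos: [0.6176, 0.0857, 0.1302]
orientation: [2.042, 2.386, 0.001]
force: [0.6, 0.2, -1.6]
opening: 0.0456
```

Run:
```python
from h import *
s=rep(); mod(s)
```

```text
t24.83 pos [0.6176 0.0857 0.1302] alpha98.87 tilt [ 0.0012 -0.0005] F [ 0.6  0.2 -1.6] open0.0456
module x -0.3 y -2.3 z 118.2 mm Fm 0.6 0.1 -1.6
```

send_rows([
  {"dx": -0.06, "dy": 0.1, "dz": -0.5, "wx": 0, "wy": 0.001, "wz": 0, "fingers": 255},
  {"dx": -0.04, "dy": 0.1, "dz": -0.5, "wx": 0, "wy": 0, "wz": 0, "fingers": 255},
  {"dx": -0.03, "dy": 0.08, "dz": -0.3, "wx": 0, "wy": 0, "wz": 0, "fingers": 255},
])

```text
t: 25.08
tool_pos: [0.6174, 0.0876, 0.1175]
orientation: [2.041, 2.383, -0.0]
force: [0.2, -3.9, 1.7]
opening: 0.0455
```

Run:
```python
from h import *
s=rep(); mod(s); wcrop('c24.png',200,370,170,300,4.5)
```

```text
t25.08 pos [0.6174 0.0876 0.1175] alpha98.85 tilt [ 0.0028 -0.0024] F [ 0.2 -3.9  1.7] open0.0455
module x -0.3 y -0.4 z 105.5 mm Fm -0.4 -3.9 1.7
```

View pics/c24.png

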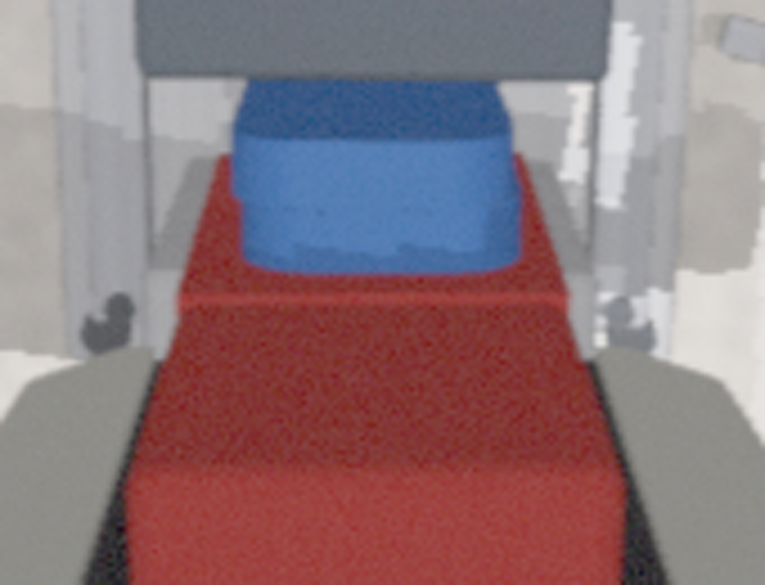

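Run:
```python
from h import *
z=robot.read_state()['tool_pos'][2]; rep()
meas((('head flat top',(376,467),z+.0342),('blk',(370,268),.072),('P2 -y',(380,272),.104),('P1/P2',(376,203),.104),('P1 +y',(372,137),.104),('carr',(372,76),.072)),200,170,4.5)
```

```text
t25.13 pos [0.6171 0.0876 0.117 ] alpha98.84 tilt [ 0.0022 -0.0023] F [ 0.  -1.6 -0.8] open0.0455
head flat top x -0.5 y 10.2
blk x -1.0 y 0.7
P2 -y x 0.2 y 11.8
P1/P2 x -0.3 y 20.3
P1 +y x -0.7 y 28.3
carr x -0.7 y 28.1
```

The stack is now at the carriage (28.3 vs 28.1). I keep pressing down along the slope in small steps.

send_rows([
  {"dx": -0.04, "dy": 0.1, "dz": -0.4, "wx": 0.002, "wy": 0.002, "wz": 0, "fingers": 255},
  {"dx": -0.02, "dy": 0.08, "dz": -0.4, "wx": 0, "wy": 0, "wz": 0, "fingers": 255},
])

```text
t: 25.3
tool_pos: [0.6177, 0.0882, 0.1101]
orientation: [2.042, 2.383, 0.0]
force: [0.3, -5.7, 1.8]
opening: 0.0456
```

Run:
```python
from h import *
s=rep(); mod(s)
```

```text
t25.30 pos [0.6177 0.0882 0.1101] alpha98.81 tilt [ 0.0029 -0.0021] F [ 0.3 -5.7  1.8] open0.0456
module x 0.2 y 0.2 z 98.1 mm Fm -0.6 -5.7 1.8
```

send_rows([
  {"dx": -0.08, "dy": 0.05, "dz": -0.3, "wx": 0.002, "wy": 0.003, "wz": 0.001, "fingers": 255},
  {"dx": -0.02, "dy": 0.04, "dz": -0.3, "wx": 0, "wy": 0, "wz": 0, "fingers": 255},
])

```text
t: 25.47
tool_pos: [0.6183, 0.0884, 0.1068]
orientation: [2.042, 2.383, 0.002]
force: [-9.6, -2.3, 23.2]
opening: 0.0461
```

Run:
```python
from h import *
s=rep(); mod(s)
```

```text
t25.47 pos [0.6183 0.0884 0.1068] alpha98.83 tilt [ 0.0034 -0.001 ] F [-9.6 -2.3 23.2] open0.0461
module x 0.8 y 0.3 z 94.8 mm Fm -9.8 -0.8 23.2
```

23 N vertical, with a 10 N sideways component from the arm's drift. I look before pressing further.

Run:
```python
from h import *
s=rep(); mod(s); wcrop('c25.png',200,370,170,300,4.5)
g=lambda im:np.clip((im/255.)**0.6*255,0,255).astype('uint8')[:,:,::-1]
im=snap('scene','s4.png');cv2.imwrite('pics/s4c.png',cv2.resize(g(im)[240:330,310:420],None,fx=6.5,fy=6.5,interpolation=cv2.INTER_CUBIC))
rep()
```

```text
t25.47 pos [0.6183 0.0884 0.1068] alpha98.83 tilt [ 0.0034 -0.001 ] F [-9.6 -2.3 23.2] open0.0461
module x 0.8 y 0.3 z 94.8 mm Fm -9.8 -0.8 23.2
t25.57 pos [0.6183 0.0885 0.1068] alpha98.83 tilt [ 0.0036 -0.0011] F [-2.6 -4.1 12.6] open0.0456
```

View pics/c25.png

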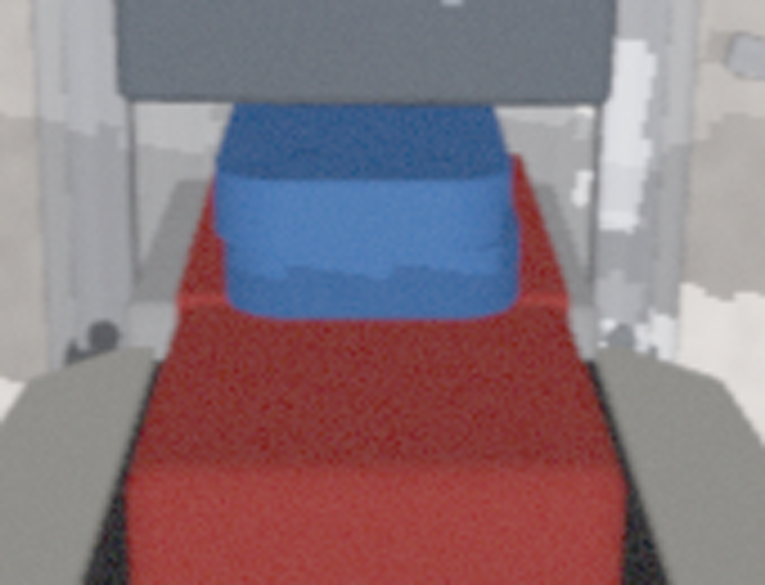

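View pics/s4c.png

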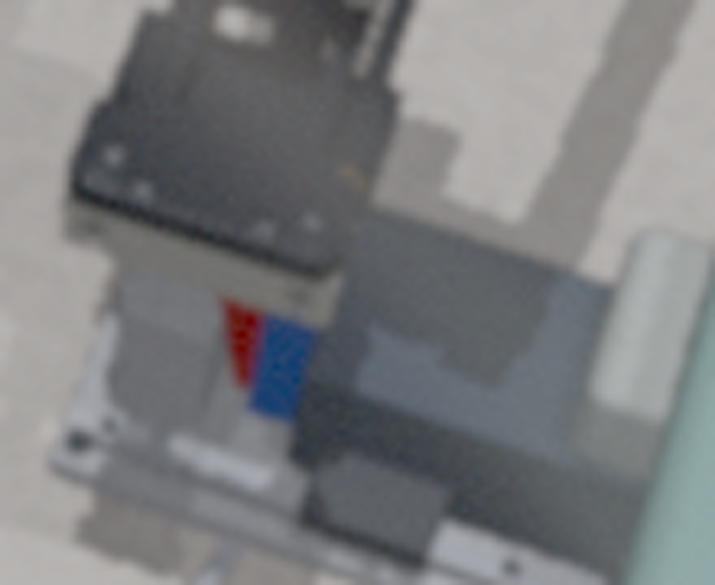

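The wedge is in: its flat face lies on P2, the stack is against the carriage, and the slope faces the end block. The force relaxes while holding, so I press further while correcting x.

send_rows([
  {"dx": -0.1, "dy": 0.02, "dz": -0.2, "wx": 0.001, "wy": 0.003, "wz": 0, "fingers": 255},
  {"dx": -0.03, "dy": 0.02, "dz": -0.2, "wx": 0, "wy": 0, "wz": 0, "fingers": 255},
])

```text
t: 25.73
tool_pos: [0.6183, 0.0885, 0.1067]
orientation: [2.042, 2.383, 0.003]
force: [-7.9, -2.9, 15.0]
opening: 0.0456
```

Run:
```python
from h import *
s=rep(); mod(s)
meas((('P2 -y',(370,318),.104),('P1 +y',(362,178),.104),('carr',(365,100),.072)),200,170,4.5)
```

```text
t25.73 pos [0.6183 0.0885 0.1067] alpha98.80 tilt [ 0.0038 -0.0006] F [-7.9 -2.9 15. ] open0.0456
module x 0.8 y 0.4 z 94.7 mm Fm -8.3 -1.7 15.0
P2 -y x 0.3 y 10.7
P1 +y x -0.5 y 27.2
carr x -0.2 y 28.1
```

send_rows([
  {"dx": -0.2, "dy": 0, "dz": -0.3, "wx": 0, "wy": 0.004, "wz": 0, "fingers": 255},
  {"dx": -0.2, "dy": 0, "dz": -0.3, "wx": 0, "wy": 0.002, "wz": 0, "fingers": 255},
])

```text
t: 25.9
tool_pos: [0.6181, 0.0885, 0.1067]
orientation: [2.041, 2.381, 0.006]
force: [-1.1, -3.1, 13.6]
opening: 0.0456
```

Run:
```python
from h import *
s=rep(); mod(s)
```

```text
t25.90 pos [0.6181 0.0885 0.1067] alpha98.77 tilt [ 0.0069 -0.0005] F [-1.1 -3.1 13.6] open0.0456
module x 0.6 y 0.4 z 94.7 mm Fm -1.6 -2.9 13.6
```

send_rows([
  {"dx": -0.2, "dy": 0, "dz": -0.5, "wx": 0, "wy": 0.006, "wz": 0, "fingers": 255},
  {"dx": -0.2, "dy": 0, "dz": -0.6, "wx": 0, "wy": 0.006, "wz": 0, "fingers": 255},
])

```text
t: 26.07
tool_pos: [0.6187, 0.0886, 0.1057]
orientation: [2.042, 2.381, 0.006]
force: [-10.8, -0.8, 29.3]
opening: 0.0456
```

Run:
```python
from h import *
s=rep(); mod(s)
```

```text
t26.07 pos [0.6187 0.0886 0.1057] alpha98.75 tilt [ 0.0062 -0.0001] F [-10.8  -0.8  29.3] open0.0456
module x 1.2 y 0.4 z 93.7 mm Fm -10.8 0.9 29.3
```

send_rows([
  {"dx": -0.4, "dy": 0, "dz": -0.3, "wx": 0, "wy": 0.006, "wz": 0, "fingers": 255},
])

```text
t: 26.15
tool_pos: [0.6181, 0.0888, 0.1058]
orientation: [2.042, 2.379, 0.009]
force: [16.7, -1.1, -9.8]
opening: 0.0456
```

Run:
```python
from h import *
s=rep(); mod(s);wcrop('c26.png',200,370,170,300,4.5)
s=rep(); mod(s)
```

```text
t26.15 pos [0.6181 0.0888 0.1058] alpha98.72 tilt [0.0083 0.0004] F [16.7 -1.1 -9.8] open0.0456
module x 0.6 y 0.7 z 93.8 mm Fm 16.3 -3.7 -9.8
t26.20 pos [0.6182 0.0888 0.1057] alpha98.72 tilt [0.0086 0.0003] F [ 5.3 -1.4  8.4] open0.0459
module x 0.7 y 0.7 z 93.7 mm Fm 5.0 -2.2 8.4
```

View pics/c26.png

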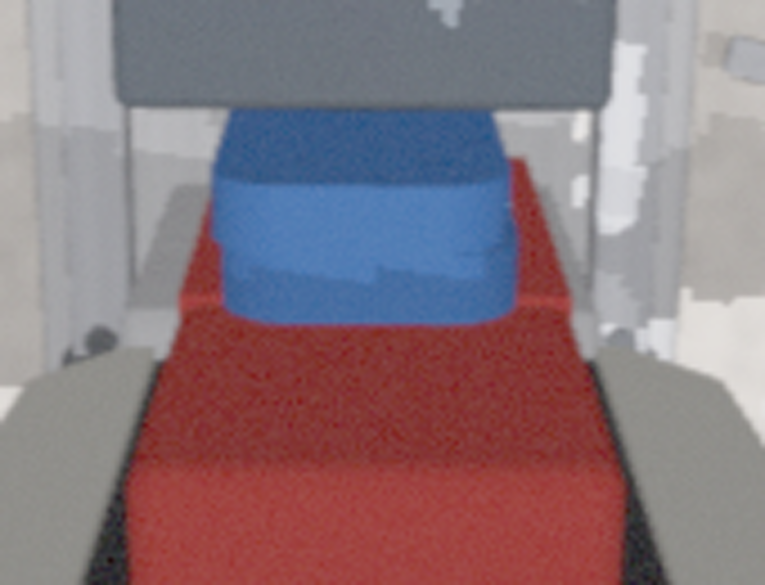

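The wedge holds its place. The x and z readings swing dynamically after each row. I press again with a steady, mostly vertical push and read it after settling.

send_rows([
  {"dx": -0.1, "dy": 0, "dz": -0.4, "wx": 0, "wy": 0.005, "wz": 0.001, "fingers": 255},
  {"dx": -0.15, "dy": 0, "dz": -0.5, "wx": 0, "wy": 0.005, "wz": 0.001, "fingers": 255},
  {"dx": -0.15, "dy": 0, "dz": -0.5, "wx": 0, "wy": 0.005, "wz": 0.001, "fingers": 255},
])

```text
t: 26.45
tool_pos: [0.6185, 0.0887, 0.1056]
orientation: [2.042, 2.384, 0.005]
force: [-12.0, -3.0, 29.5]
opening: 0.0457
```

Run:
```python
from h import *
s=rep(); mod(s)
for i in range(4):
    robot.read_camera('wrist'); s=robot.read_state(); mod(s)
```

```text
t26.45 pos [0.6185 0.0887 0.1056] alpha98.83 tilt [0.0045 0.0005] F [-12.   -3.   29.5] open0.0457
module x 1.0 y 0.6 z 93.6 mm Fm -12.3 -1.1 29.5
module x 1.0 y 0.6 z 93.5 mm Fm -13.6 -1.8 29.0
module x 1.0 y 0.6 z 93.6 mm Fm -13.6 -1.3 29.5
module x 1.0 y 0.6 z 93.6 mm Fm -12.3 -1.5 29.8
module x 1.0 y 0.6 z 93.5 mm Fm -12.8 -1.3 28.6
```

A steady 29 N down with the height unchanged (93.5–93.7 mm) between light and full push: it has bitten firmly. I trim off the sideways load while keeping the push.

send_rows([
  {"dx": -0.25, "dy": 0, "dz": -0.55, "wx": 0, "wy": 0.003, "wz": 0, "fingers": 255},
  {"dx": -0.3, "dy": 0, "dz": -0.6, "wx": 0, "wy": 0.003, "wz": 0, "fingers": 255},
])

```text
t: 26.82
tool_pos: [0.6182, 0.0888, 0.1055]
orientation: [2.039, 2.379, 0.013]
force: [-6.9, -2.8, 31.5]
opening: 0.0457
```

Run:
```python
from h import *
s=rep(); mod(s)
g=lambda im:np.clip((im/255.)**0.6*255,0,255).astype('uint8')[:,:,::-1]
im=snap('scene','s5.png');cv2.imwrite('pics/s5c.png',cv2.resize(g(im)[240:330,310:420],None,fx=6.5,fy=6.5,interpolation=cv2.INTER_CUBIC)); mod(robot.read_state())
wcrop('c27.png',200,370,170,300,4.5); mod(robot.read_state())
snap('top','t5.png'); mod(robot.read_state())
```

```text
t26.82 pos [0.6182 0.0888 0.1055] alpha98.78 tilt [0.0115 0.0008] F [-6.9 -2.8 31.5] open0.0457
module x 0.8 y 0.7 z 93.5 mm Fm -7.2 -1.7 31.5
module x 0.8 y 0.7 z 93.5 mm Fm -7.2 -2.3 29.6
module x 0.7 y 0.7 z 93.5 mm Fm -8.5 -2.7 29.4
module x 0.8 y 0.7 z 93.5 mm Fm -7.5 -1.7 29.4
```

View pics/s5c.png

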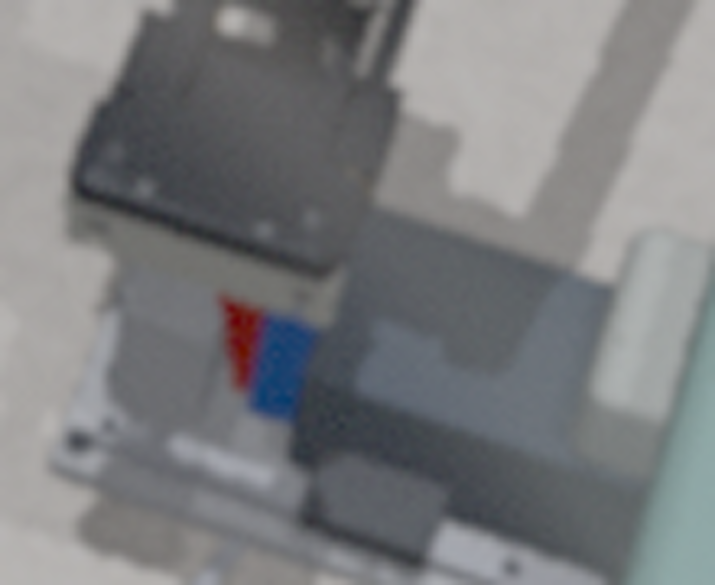

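View pics/c27.png

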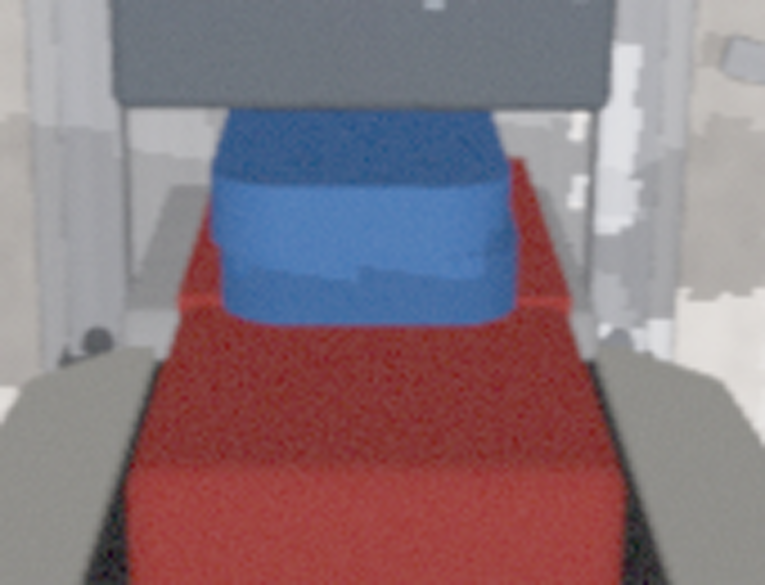

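View pics/s5.png

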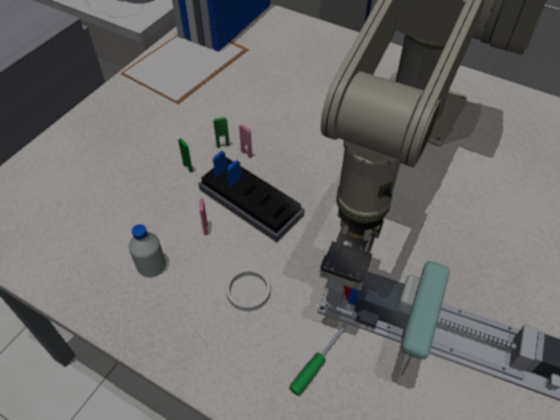

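The stack is closed: the wedge flat is on P2, P1 is at the carriage, the slope is to the end block, and two packers remain in the kit at (221,163) and (234,173). Last check: has the carriage moved, and is the fit tight?

Run:
```python
from h import *
z=robot.read_state()['tool_pos'][2]
meas((('head flat top',(376,462),z+.0342),('P2 -y top',(368,323),.104),('P1 +y top',(362,183),.104),('carr',(362,105),.072)),200,170,4.5)
for a,b,r in(('scene0','s5',(262,345,400,450)),('top0','t5',(115,210,70,105))):
    A=cv2.imread(f'pics/{a}.png',0)[r[0]:r[1],r[2]:r[3]].astype('float32');B=cv2.imread(f'pics/{b}.png',0)[r[0]:r[1],r[2]:r[3]].astype('float32')
    print(a,'shift px',cv2.phaseCorrelate(A,B,cv2.createHanningWindow(A.shape[::-1],cv2.CV_32F)))
d=lambda x,y:(310+x/6.5,240+y/6.5)
f=lambda px,z:(lambda p:np.round(((p-O)@XM*1e3,(p-O)@YM*1e3),1))(onz('scene',[px],z)[0][:2])
print('P2 foot -y',f(d(250,408),.012),'P1 foot +y',f(d(294,420),.012)); rep()
```

```text
head flat top x 0.5 y 11.6
P2 -y top x 0.1 y 10.9
P1 +y top x -0.5 y 27.2
carr x -0.3 y 28.0
scene0 shift px ((-0.04275440742787495, 0.0391048886892591), 0.9300625629425049)
top0 shift px ((-2.5160512228070573, 12.016249238389968), 0.045589059591293335)
P2 foot -y [17.1 13.5] P1 foot +y [16.2 27.2]
t26.97 pos [0.6183 0.0888 0.1055] alpha98.78 tilt [0.0116 0.0007] F [-7.2 -2.9 29.4] open0.0454
```

Run:
```python
from h import *
print(robot.close_job())
```

```text
the job is handed in; nothing more can be done
None
```

The carriage is blocked. Two blue packers stand over the lead screw against it, and the red wedge is jammed between the second packer and the end block. The arm is still pressing the wedge down. I handed the job in at about 27 s.

**What I did:** The gap measured 27.4–28.8 mm in the different views, so two packers left about 11–12 mm for the wedge. The wedge went in with its sloping face to the end block. Two packers are left in the kit. I did not touch the tape, bottle, screwdriver or look-alikes.

**Checks that passed:**
- **Bite:** the push was steady at about 29 N down. The wedge settled about 1 mm during the first firm push, then its height stayed within 0.2 mm while the push varied between about 8 and 30 N.
- **Carriage:** it shows no shift in the scene camera (0.04 px, correlation 0.93).
- **Grip:** the opening is 45–46 mm on the 46 mm head.

**Checks that failed or disagreed:**
- **Top camera:** the same shift check there was not usable, because the correlation was only 0.05, probably because the arm hid that area.
- **Wrist view:** it puts the first packer's top about 0.8 mm short of the carriage edge, and the wedge face overlapping the second packer by 0.7 mm. Both are within the camera calibration of about 2 mm.
- **Side load and tilt:** a sideways load of about 7 N and a tool tilt of 0.7° remained at the end.
- **Placing:** the packers stood up to about 2 mm loose after release, and the wedge closed that up.

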